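# Run a hook carrier into the bench tool rail

## Task

Hang the loose hook carrier on the bench tool rail: bring its two rollers into the open end of the rail, slide it along and press it gently against the spring buffer until the spring catch snaps out behind it, then let go. The rail is clamped up by hand and is not exactly where its stand says, so feel your way in; do not force anything, do not drive the buffer to the bottom of its travel, and leave the other things where they are.

Things in the scene. Friction and masses are not known exactly. Their poses are not given: they have to be found in the camera images.
- hanger: Loose hook carrier, bare aluminium, 0.25 kg, standing upright, turned up to 0.5 rad. Origin: underside, below the middle of its upright plate (10 mm thick in x, 36 wide in y, 158 tall); z up. A foot 36 wide, 8 thick runs from x -55 to +20 mm, with an upturned lip 26 mm high at its -x end (the hook). In the rail it has the same heading as the stand.
- hanger_head (a point): Centre of the carrier's head, at x +20, z +100 mm from its origin: two black rollers, 20 mm diameter, axles along x, occupying x +15 to +25 mm, at y -16 and +16 mm, so the head is 52 mm long. A neck 8 mm high and 24 mm long (y) joins it to the plate.
- hanger_grip (a point): Where to hold the carrier: middle of the plate, 145 mm above the underside (13 mm below its top edge). Grip from above across the 36 mm width, only on the top 32 mm, so that the fingertips stay above the rail.
- rail_stand: Fixed steel stand of the rail. Origin: centre of the underside of its foot (130 x 250 x 12 mm); y along the rail from its open end (-y) to its closed end (+y), x away from the robot to the back of the rail, z up. Two posts stand behind the rail (x over 16 mm), 160 mm tall. Over 25 N between carrier and stand or rail is forcing it.
- rail_axis (a point): Nominal axis of the rail, middle of its length, 135 mm above the stand's origin. The rail is clamped by hand: the true rail, with catch and buffer, lies up to 5 mm (x), 12 mm (y), 7 mm (z) off the nominal, parallel to it, differently each time; this shift is not reported in any pose and must be felt or seen.
- rail_mouth (a point): Nominal centre of the rail's open end; aluminium C channel 220 mm long. From the true axis: outside +-11 mm in x, +-15.5 in z; walls 4 mm; inside 14 deep (x), 23 high (z); slot 12 high in the front (-x) wall for the neck. Rollers centred, play is 1.5 mm up or down, 2 mm in x. The carrier's origin is then at x -20, z -100 mm from the true axis, its plate 4 mm clear of the rail's face.
- rail_face (a point): Nominal point on the rail's flat front face, 40 mm in from the mouth, 11 mm before the axis. A flat skirt continues the face down to 38.5 mm below the axis. With its rollers held just above the closed top of the rail (and its heel below the skirt), the carrier's plate can be touched back (+x) against this face, and its rollers down on the top 15.5 mm over the axis, to find the true rail.
- catch (a joint): Spring catch, a steel wedge standing 10 mm out of the skirt to -x, 31 mm below the rail axis; ramp from y +14 to +36 mm, facing the mouth, square holding face at y +42 mm (stand frame, nominal). 0 = out; grows (m) as the passing plate presses it in, at most 12 mm; spring 2 N + 0.25 N/mm. Passing takes a push of about 4 to 8 N.
- buffer (a joint): Round 14 mm spring buffer before the black block at the closed end, in line with the plate, 31 mm below the axis; free face at y +74 mm (nominal). 0 = free; grows (m) as pressed to +y, bottoms at 12 mm; spring 1 N + 1.2 N/mm, well damped. The catch snaps out behind the carrier at 4 mm (6 N); over 9.5 mm (12.5 N) is too far. A caught carrier rests with it about 4 mm in.
- white_box: White lidded box 62 x 60 x 63 mm, loose on the table, a bystander. Origin: centre of the underside.
- dark_case: Dark blue lidded case 62 x 62 x 41 mm, loose on the table, a bystander. Origin: centre of the underside.
Things that resemble listed ones, but are neither listed nor needed, are in the scene too. Several things have the shape of the hanger; the one meant has the colours described above.

How it is judged:
On the way, in this order (a step that is already met when the one before it is completed fails the run):
1. the carrier's rollers are inside the open end of the rail (y of hanger_head in the frame of rail_stand between -0.09 and 0 m and z of hanger_head in the frame of rail_stand between 0.124 and 0.146 m and x of hanger_head in the frame of rail_stand between -0.01 and 0.01 m and value of joint buffer below 0.002 m), for 0.05 s.
2. the carrier, in the rail, presses the catch in as it passes (y of hanger_head in the frame of rail_stand between -0.02 and 0.075 m and z of hanger_head in the frame of rail_stand between 0.124 and 0.146 m and x of hanger_head in the frame of rail_stand between -0.01 and 0.01 m and value of joint catch above 0.003 m), for 0.1 s.
At the end, for the whole second after the job is handed in: The carrier hangs at rest in the rail, upright within 0.2 rad, held between buffer and catch: the buffer stays pressed 2 to 6.5 mm, the catch is back out (less than 2 mm in), and the head's centre is 43 to 77 mm along the stand's y, within 11 mm of the nominal axis in height and 10 mm in x (y of hanger_head in the frame of rail_stand between 0.043 and 0.077 m and z of hanger_head in the frame of rail_stand between 0.124 and 0.146 m and x of hanger_head in the frame of rail_stand between -0.01 and 0.01 m and value of joint buffer between 0.002 and 0.0065 m and value of joint catch below 0.002 m and linear speed of hanger below 0.02 m/s and angle between hanger's own z axis and vertical below 0.2 rad); the robot touches nothing.
It fails at once if the carrier is forced against the rail or stand (over 25 N) (contact force between hanger and rail_stand above 25 N).
It fails at once if the buffer is driven to the bottom (pressed over 9.5 mm) (value of joint buffer above 0.0095 m).
It fails at once if a bystander (white box or dark case) is shifted over 20 mm (distance of any of white_box, dark_case from where it was at the start of the episode above 0.02 m).
It also fails if it takes over 72 s, if anything falls off the work surface, if the arm or the gripper's body presses on something with over 40 N, if the wrist force passes 120 N, or if a joint passes its speed limit or range.

## Robot

A 7-joint arm with a two-finger parallel gripper is mounted at the origin on a cart in front of the work surface, level with it; the furniture and walls round the work are solid. World frame = base frame: x ahead of the robot, y to its left, z up, the work surface at z = 0. Lengths are in m, angles in rad, forces in N, time in s.
With the tool pointing down it reaches from about 0.35 to 0.9 m from the base axis. Payload 19.9 kg.
Tool frame: the origin (TCP) lies at the centre of the arm's flange, where the gripper is bolted on; the fingertips stand 173 mm ahead of it and the grasp point (between the pads) lies 155 mm ahead of it; z points along the fingers, y is the line along which they close (so a half turn about z gives the same grasp; the last joint's range is limited). The gripper opens to 85 mm and grips with 20 to 120 N. Pads are 22 mm wide; open, the fingers measure 114 mm over their backs; the gripper's body (76 mm by 85 mm) begins 54 mm behind the grasp point. The pads swing forward as they close: fully open they stand 13 mm farther back than shut.
Start: joints at [1.244, 0.417, -0.01, 1.614, 0.005, 1.111, -0.053], TCP at [0.176, -0.6, 0.405] pointing down, gripper open.
Joint ranges: [-2.81, 2.81], [-0.39, 2.02], [-1.27, 1.25], [0.06, 2.57], [-1.19, 4.33], [0.19, 2], [-2.82, 2.82]. Speed limits (rad/s): [1.89, 1.89, 2.39, 2.39, 3.01, 3.01, 3.01].

## Interface

Orientations are given as a rotation vector (axis times angle).
In Python, from station import env, cams gives the robot as it stands.
- The arm moves only by the tool apply_moves, never from a script. Its argument "plan" is a list of rows, each an object of numbers: "tx", "ty", "tz": the shift along the tool's x, y, z in m; "ax", "ay", "az": the turn, a rotation vector about the tool's x, y, z in rad; "hand": the closure, from -1 (fully open) to 1 (shut). A call has 1 to 20 rows; each row is the pose to reach, as a shift and turn from the pose commanded when the call began, along the tool's axes at that moment; what a row does not reach only later rows make up. A row lasts 1/12 s, in which the tool goes at most 41.7 mm and 7.16 degrees, less where a joint would pass 70% of its speed; a pose out of reach is approached as far as the arm can. A call with a gripper value outside its range is refused whole. The fingers move at their own pace and stop on an object; "newtons" is the grip in N (left out, the last holds). Time passes only in rows, so rows that repeat a pose let the fingers close. It gives the time, the measured TCP pose, the force, the opening and the grip force at its end, in the units of the state.
- env.get_state(): the state, without advancing time (a new reading comes with each control period).
- cams.snapshot(name): name is "scene" or "top" or "wrist"; returns a dict with "color" (480x640x3 uint8, red, green, blue), "vfov" (degrees; the focal length in pixels is half the picture's height over the tangent of half this angle, whatever the lens; pixels are square), "cx", "cy" (the principal point, pixels), "R" (3x3) and "t" (3): a world point X has camera coordinates R X + t; the wrist camera has in their place "T_tool_cam" (4x4, takes a point from camera to tool coordinates, whose origin is the TCP and whose axes are the flange's). Camera axes: x right, y down, z forward; pixel columns grow to the right and rows downward; lengths in m; the calibration is good to about 2 mm. A picture is of the moment at which its call begins: read the wrist's pose just before it. There is no depth.
- env.finish_job(): hands the job in; it is judged then, once.
The state is a dict: "time": time; "joints": joint angles; "qvel": joint speeds; "joint_efforts": joint torques, N m; "tcp_pos": TCP position; "ee_rot": TCP orientation; "force": force on the tool from outside, world axes, zero at the start; "moment": the same for the moment, N m; "width": opening from 0.0 (shut) to 1.0 (fully open); "grip_force": force on a finger pad.
Only numpy, scipy, OpenCV 4.12 (cv2) and the standard library are available. Lean on these libraries where they do the work, as an engineer would, in place of code of your own. Each camera call takes 0.05 s, during which the arm holds its last target. There are 200 camera calls.

## Working session

There is one attempt and no reset: what is moved stays moved. The work goes in short steps, Python scripts to look and compute and a tool call to move; the robot and the scene stay as the last step left them, time stands still between calls to the robot, and variables do not carry over. Pictures are saved under pics/ and viewed, at most 10 in all, crops included, and the job is handed in when it is done.

Besides the shell and the picture viewer there is one more tool, called after "Call:" as name(argument=value, ...) on one line, values as JSON. apply_moves: Moves the arm, as the interface text tells. Its arguments: {"type":"object","properties":{"plan":{"type":"array","items":{"type":"object","properties":{"tx":{"type":"number"},"ty":{"type":"number"},"tz":{"type":"number"},"ax":{"type":"number"},"ay":{"type":"number"},"az":{"type":"number"},"hand":{"type":"number"}}}},"newtons":{"type":"number"}},"required":["plan"]}

```bash
ls; mkdir -p pics; cat > h.py <<'E'
import numpy as np,cv2
from scipy.spatial.transform import Rotation as Ro
from station import env,cams
def snap(n,f=None):
    s=env.get_state(); d=cams.snapshot(n)
    if f: cv2.imwrite('pics/'+f,d['color'][:,:,::-1])
    h=d['color'].shape[0]; d['f']=h/2/np.tan(np.radians(d['vfov'])/2)
    if 'R' in d: d['Rw']=np.array(d['R']).T; d['o']=-d['Rw']@np.array(d['t'])
    else:
        T=np.array(d['T_tool_cam']); Rt=Ro.from_rotvec(s['ee_rot']).as_matrix()
        d['Rw']=Rt@T[:3,:3]; d['o']=Rt@T[:3,3]+np.array(s['tcp_pos'])
    return d
def ray(d,u,v):
    r=d['Rw']@np.array([(u-d['cx'])/d['f'],(v-d['cy'])/d['f'],1]); return d['o'],r/np.linalg.norm(r)
def onz(d,u,v,z):
    o,r=ray(d,u,v); return o+r*(z-o[2])/r[2]
def proj(d,X):
    c=d['Rw'].T@(np.array(X)-d['o']); return d['cx']+d['f']*c[0]/c[2],d['cy']+d['f']*c[1]/c[2]
E
python3 - <<'E'
from h import *
import pickle
for n in('scene','top'):
    d=snap(n,n+'.png'); pickle.dump(d,open(n+'.pkl','wb')); print(n,d['o'],d['Rw'],d['f'],d['cx'],d['cy'])
s=env.get_state(); print(s)
E
```

```text
pics
scene [ 0.22259302 -0.40296439  0.7898767 ] [[ 7.88252959e-01 -4.80499403e-01  3.84418518e-01]
 [-6.15351176e-01 -6.15052793e-01  4.93004048e-01]
 [-4.50467504e-04 -6.25164287e-01 -7.80493057e-01]] 482.798929358688 318.90220628914017 234.17921623338816
top [0.45353262 0.02641046 1.25321096] [[ 0.00917679 -0.99747949  0.07035948]
 [-0.99976944 -0.01051831 -0.01871988]
 [ 0.01941276 -0.07017147 -0.99734603]] 502.775735500914 324.03062324229546 244.8205544399052
{'time': 0.1, 'joints': array([ 1.24351528,  0.41788753, -0.01034385,  1.61411354,  0.00470312,
        1.11070725, -0.05303707]), 'qvel': array([-0.00064414, -0.00095898, -0.00160781, -0.00190254,  0.00010624,
        0.00218848, -0.00052424]), 'joint_efforts': array([ 1.99996553e-03, -8.65814352e+01,  6.81169778e-01, -4.35633302e+01,
        1.92969153e-02,  4.95567583e-03, -1.43835757e-05]), 'tcp_pos': array([ 0.17618184, -0.59952245,  0.40413942]), 'ee_rot': array([-3.10851600e+00, -4.47240722e-01,  3.55196420e-04]), 'force': array([-0.52105011, -0.49481268,  0.1932582 ]), 'moment': array([0.01587203, 0.02978123, 0.01051873]), 'grip_force': 0.0, 'width': 1.0015129942478902}
```

```bash
sleep 1
```

```text
(no output)
```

View pics/scene.png

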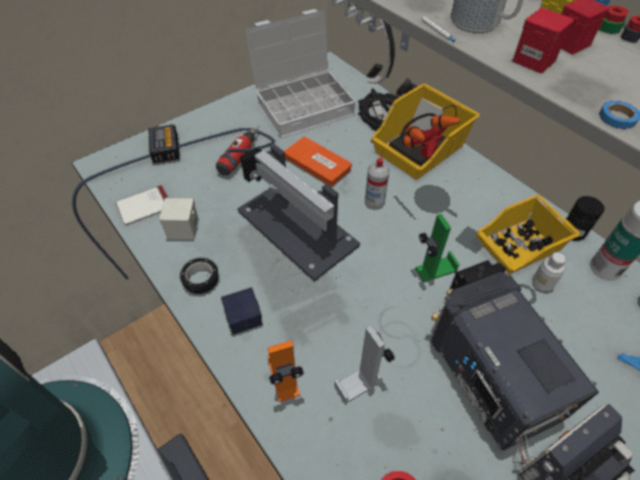

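View pics/top.png

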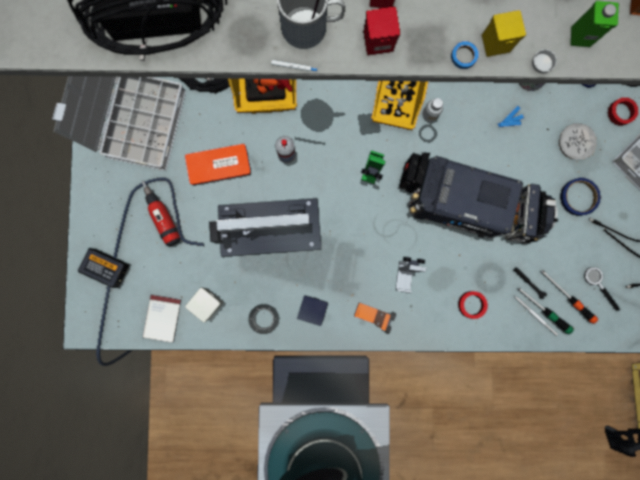

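The scene view shows three hanger-shaped things: orange at (285,372), green at (437,250) and bare aluminium at (368,365) (top view 410,274). The bare aluminium one with black rollers fits the description. The rail stand is at about (300,215) in the scene view and (268,228) in the top view. I'll confirm with one enlarged crop.

```bash
python3 - <<'E'
import cv2,numpy as np
s=cv2.imread('pics/scene.png');t=cv2.imread('pics/top.png')
a=cv2.resize(s[315:415,320:420],(400,400),interpolation=2)
b=cv2.resize(t[245:305,375:435],(400,400),interpolation=2)
c=cv2.resize(t[190:265,200:330],(0,0),fx=3,fy=3,interpolation=2)[:,:400]
e=cv2.resize(s[140:290,220:380],(400,375),interpolation=2)
cv2.imwrite('pics/crop.png',np.hstack([a,b]))
cv2.imwrite('pics/crop2.png',np.vstack([cv2.resize(t[190:265,200:330],(800,462),interpolation=2)]))
E
```

```text
(no output)
```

View pics/crop.png

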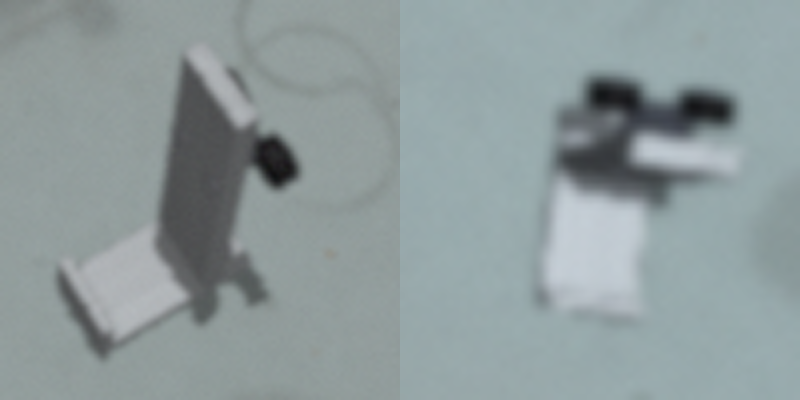

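View pics/crop2.png

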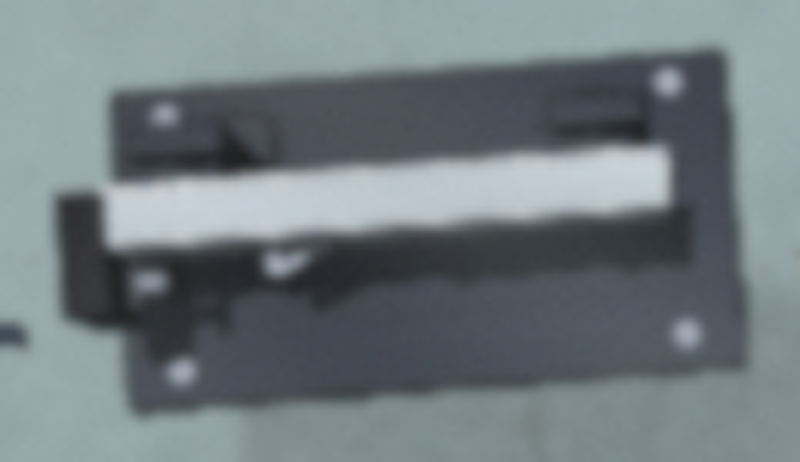

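The crop confirms it: bare aluminium plate, black rollers, no paint. The hook points towards the robot, its top edge runs from top-view pixel (409.5,267.8) to (426.3,269.3), and the rail's bright top is clearly visible. Now measuring.

```bash
python3 - <<'E'
from h import *
import pickle
t=pickle.load(open('top.pkl','rb'));s=pickle.load(open('scene.pkl','rb'))
k=lambda x,y:(200+x/6.1538-.4,190+y/6.16-.4)
F=[onz(t,*k(*p),.012) for p in [(113,93),(722,50),(745,366),(135,410)]]
print('foot',np.round(F,4),'c',np.mean(F,0))
yd=(F[0]-F[1]+F[3]-F[2])[:2]; xd=(F[0]-F[3]+F[1]-F[2])[:2]
print('heading from y',np.arctan2(-yd[0],yd[1]),'from x',np.arctan2(xd[1],xd[0]),np.linalg.norm(yd)/2,np.linalg.norm(xd)/2)
def rails(d,roi):
    g=d['color'].astype(int); u0,v0,u1,v1=roi
    m=np.zeros(g.shape[:2],np.uint8); m[v0:v1,u0:u1]=((g.min(2)>165))[v0:v1,u0:u1]
    n,l,st,_=cv2.connectedComponentsWithStats(m); i=1+np.argmax(st[1:,4])
    c,_=cv2.findContours((l==i).astype(np.uint8),0,2); r=cv2.minAreaRect(c[0]); print(r,st[i]); return cv2.boxPoints(r)
B=rails(t,(200,195,330,250)); 
for b in B: print('rail top@.1505',b,onz(t,*b,.1505).round(4))
B=rails(s,(230,140,350,250)); print(B)
# hanger top
p=lambda x,y:(375+(x-400)/6.667-.4,245+y/6.667-.4)
a=onz(t,*p(630,152),.158);b=onz(t,*p(742,162),.158);print('hanger top',a,b,np.linalg.norm(a-b),'hd',np.arctan2(-(a-b)[0],(a-b)[1]))
q=lambda x,y:(320+x/4-.4,315+y/4-.4)
for P in[(192,50),(245,120),(258,110)]: print(onz(s,*q(*P),.158).round(4))
# foot lip
for P in[(548,300),(640,310)]: print('lip',onz(t,*p(*P),.0).round(4))
E
```

```text
foot [[0.638  0.267  0.012 ]
 [0.6585 0.0219 0.012 ]
 [0.5306 0.0113 0.012 ]
 [0.5105 0.2552 0.012 ]] c [0.58440646 0.13885961 0.012     ]
heading from y 0.08294227546260023 from x 0.08731762524444452 0.24532139900019484 0.12823717533478557
((262.22845458984375, 221.19796752929688), (9.119621276855469, 90.19876861572266), 85.91438293457031) [217 214  91  15 784]
rail top@.1505 [216.91881 219.86295] [0.5838 0.2416 0.1505]
rail top@.1505 [306.88837 213.43655] [0.6004 0.0442 0.1505]
rail top@.1505 [307.5381  222.53299] [0.5802 0.0425 0.1505]
rail top@.1505 [217.56854 228.95938] [0.5638 0.2397 0.1505]
((319.6498107910156, 198.39688110351562), (25.759132385253906, 5.292973041534424), 41.423667907714844) [309 189  23  18  94]
[[308.24124 191.85992]
 [311.7432  187.89105]
 [331.05838 204.93384]
 [327.55643 208.90271]]
hanger top [ 0.4833156  -0.18044827  0.158     ] [ 0.48039599 -0.217278    0.158     ] 0.03694527636263737 hd -0.07910788979023281
[ 0.4831 -0.1837  0.158 ]
[ 0.4796 -0.2159  0.158 ]
[ 0.4859 -0.2159  0.158 ]
lip [ 0.4321 -0.1794  0.    ]
lip [ 0.4286 -0.2139  0.    ]
```

Call:
apply_moves(plan=[{"tx":0.4076,"ty":-0.2983,"az":0.365,"hand":-1},{"tx":0.4076,"ty":-0.2983,"az":0.365,"hand":-1},{"tx":0.4076,"ty":-0.2983,"az":0.365,"hand":-1},{"tx":0.4076,"ty":-0.2983,"az":0.365,"hand":-1},{"tx":0.4076,"ty":-0.2983,"az":0.365,"hand":-1},{"tx":0.4076,"ty":-0.2983,"az":0.365,"hand":-1},{"tx":0.4076,"ty":-0.2983,"az":0.365,"hand":-1},{"tx":0.4076,"ty":-0.2983,"az":0.365,"hand":-1},{"tx":0.4076,"ty":-0.2983,"az":0.365,"hand":-1},{"tx":0.4076,"ty":-0.2983,"az":0.365,"hand":-1},{"tx":0.4076,"ty":-0.2983,"az":0.365,"hand":-1},{"tx":0.4076,"ty":-0.2983,"az":0.365,"hand":-1},{"tx":0.4076,"ty":-0.2983,"az":0.365,"hand":-1},{"tx":0.4076,"ty":-0.2983,"az":0.365,"hand":-1},{"tx":0.4076,"ty":-0.2983,"az":0.365,"hand":-1},{"tx":0.4076,"ty":-0.2983,"az":0.365,"hand":-1}])

```text
validation failed for argument at $.pl...
```

```bash
python3 - <<'E'
from h import *
import pickle
s=env.get_state();print(s['time'],s['tcp_pos'],s['ee_rot'],s['force'])
d=snap('wrist','w1.png');pickle.dump(d,open('w1.pkl','wb'));print(d['o'],d['Rw'].round(3),d['f'])
for X in[(.4834,-.1804,.158),(.4805,-.2173,.158)]:print(proj(d,X))
a=cv2.imread('pics/w1.png'); b=cv2.resize(cv2.imread('pics/scene.png')[140:285,225:365],(580,600),interpolation=2)
cv2.imwrite('pics/sc.png',b)
E
```

```text
0.1 [ 0.17618184 -0.59952245  0.40413942] [-3.10851600e+00 -4.47240722e-01  3.55196420e-04] [-0.52105011 -0.49481268  0.1932582 ]
[ 0.2558141  -0.5763792   0.37424255] [[ 0.281 -0.908 -0.309]
 [-0.96  -0.267 -0.089]
 [-0.002  0.322 -0.947]] 352.16971818585694
(np.float64(-797.313856647856), np.float64(-1117.296358890452))
(np.float64(-634.4320300405234), np.float64(-1020.2461793954211))
```

View pics/w1.png

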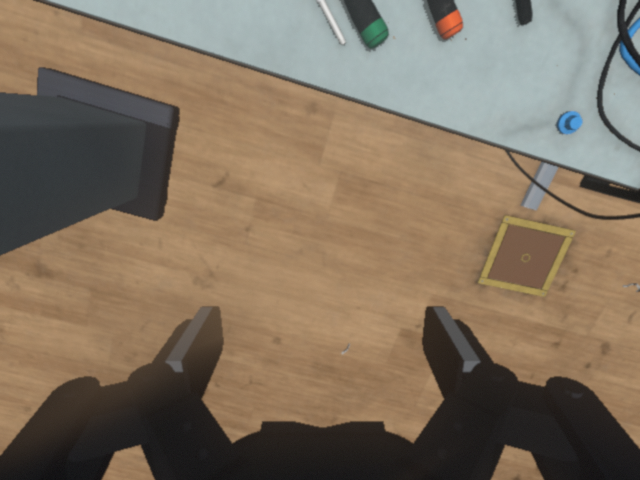

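View pics/sc.png

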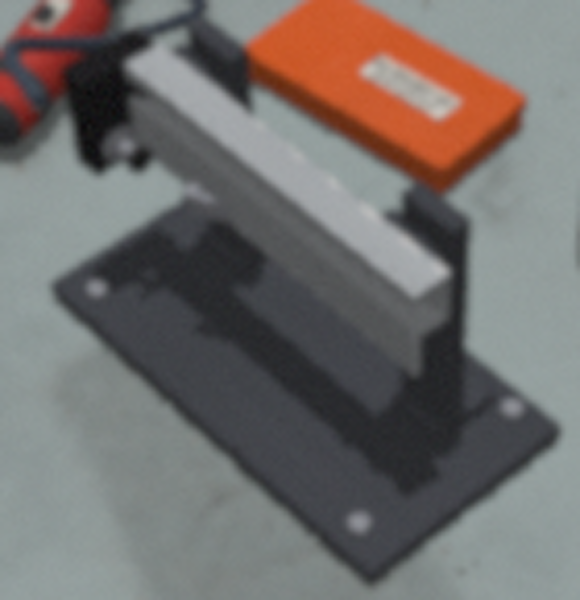

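The scene crop shows the rail's top corners at the mouth at crop pixels (415,298) front and (450,272) back. The wrist picture only shows the floor, because the move was refused. Retrying with every key given.

Call:
apply_moves(plan=[{"tx":0.04,"ty":-0.03,"tz":0.0,"ax":0.0,"ay":0.0,"az":0.05,"hand":-1.0}], newtons=40)

```text
time: 0.23
tcp_pos: [0.1964, -0.5697, 0.4039]
ee_rot: [3.12, 0.359, -0.004]
force: [0.9, -2.2, 0.2]
width: 0.997
grip_force: 0.0
```

```bash
python3 - <<'E'
from h import *
import pickle
s=pickle.load(open('scene.pkl','rb'));t=pickle.load(open('top.pkl','rb'))
q=lambda x,y:(225+x/4.143-.4,140+y/4.138-.4)
print('foot pts scene',[onz(s,*q(*p),.012).round(4) for p in[(52,290),(372,578),(560,430)]])
for z in(.1435,.1505,.1575):print(z,[onz(s,*q(*p),z).round(4) for p in[(415,298),(450,272)]],
  [onz(t,*p,z).round(4) for p in[(308.0,223),(307.4,213)]])
E
```

```text
foot pts scene [array([0.5087, 0.2499, 0.012 ]), array([0.5306, 0.0062, 0.012 ]), array([0.6562, 0.0181, 0.012 ])]
0.1435 [array([0.5809, 0.0395, 0.1435]), array([0.6022, 0.0419, 0.1435])] [array([0.58  , 0.0416, 0.1435]), array([0.6023, 0.0432, 0.1435])]
0.1505 [array([0.577 , 0.0347, 0.1505]), array([0.5981, 0.0371, 0.1505])] [array([0.5792, 0.0415, 0.1505]), array([0.6014, 0.0431, 0.1505])]
0.1575 [array([0.5731, 0.0299, 0.1575]), array([0.594 , 0.0323, 0.1575])] [array([0.5784, 0.0414, 0.1575]), array([0.6004, 0.043 , 0.1575])]
```

Call:
apply_moves(plan=[{"tx":0.353,"ty":-0.286,"az":0.315,"hand":-1.0},{"tx":0.353,"ty":-0.286,"az":0.315,"hand":-1.0},{"tx":0.353,"ty":-0.286,"az":0.315,"hand":-1.0},{"tx":0.353,"ty":-0.286,"az":0.315,"hand":-1.0},{"tx":0.353,"ty":-0.286,"az":0.315,"hand":-1.0},{"tx":0.353,"ty":-0.286,"az":0.315,"hand":-1.0},{"tx":0.353,"ty":-0.286,"az":0.315,"hand":-1.0},{"tx":0.353,"ty":-0.286,"az":0.315,"hand":-1.0},{"tx":0.353,"ty":-0.286,"az":0.315,"hand":-1.0},{"tx":0.353,"ty":-0.286,"az":0.315,"hand":-1.0},{"tx":0.353,"ty":-0.286,"az":0.315,"hand":-1.0},{"tx":0.353,"ty":-0.286,"az":0.315,"hand":-1.0},{"tx":0.353,"ty":-0.286,"az":0.315,"hand":-1.0},{"tx":0.353,"ty":-0.286,"az":0.315,"hand":-1.0},{"tx":0.353,"ty":-0.286,"az":0.315,"hand":-1.0},{"tx":0.353,"ty":-0.286,"az":0.315,"hand":-1.0}])

```text
validation failed for argument at $.pl...
```

```bash
python3 - <<'E'
from h import *
import pickle
s=env.get_state();print(s['time'],s['tcp_pos'],s['ee_rot'],s['force'])
R=Ro.from_rotvec(s['ee_rot']).as_matrix();print(R.round(3))
d=snap('wrist','w2.png');pickle.dump(d,open('w2.pkl','wb'));print(d['o'],d['Rw'].round(3),d['f'])
for X in[(.4834,-.1804,.158),(.4805,-.2173,.158)]:print(proj(d,X))
E
```

```text
0.2333 [ 0.19644651 -0.56973961  0.4038994 ] [ 3.12024535  0.35903112 -0.00420206] [ 0.91437249 -2.22026307  0.20721805]
[[ 0.974  0.227 -0.003]
 [ 0.227 -0.974 -0.001]
 [-0.003  0.    -1.   ]]
[ 0.27720768 -0.55120595  0.3737809 ] [[ 0.226 -0.921 -0.316]
 [-0.974 -0.214 -0.073]
 [-0.     0.324 -0.946]] 352.16971818585694
(np.float64(-667.0388578116377), np.float64(-830.207213704428))
(np.float64(-528.5871404314286), np.float64(-764.6313216258981))
```

View pics/w2.png

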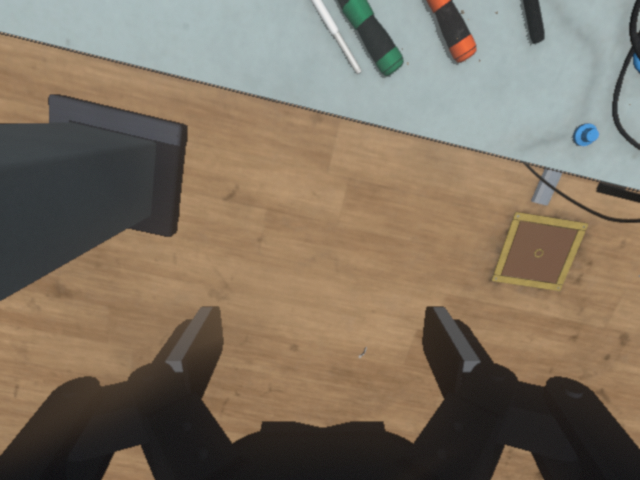

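The move was refused again, so the view is still only the floor. Now sending rows with all keys given.

Call:
apply_moves(plan=[{"tx":0.353,"ty":-0.286,"tz":0.0,"ax":0.0,"ay":0.0,"az":0.315,"hand":-1.0},{"tx":0.353,"ty":-0.286,"tz":0.0,"ax":0.0,"ay":0.0,"az":0.315,"hand":-1.0}])

```text
time: 0.45
tcp_pos: [0.2486, -0.5037, 0.4043]
ee_rot: [-3.141, 0.008, 0.001]
force: [2.0, -0.3, -0.8]
width: 1.001
grip_force: 0.0
```

Call:
apply_moves(plan=[{"tx":0.2215,"ty":-0.2976,"tz":0.0,"ax":0.0,"ay":0.0,"az":0.065,"hand":-1.0},{"tx":0.2215,"ty":-0.2976,"tz":0.0,"ax":0.0,"ay":0.0,"az":0.065,"hand":-1.0},{"tx":0.2215,"ty":-0.2976,"tz":0.0,"ax":0.0,"ay":0.0,"az":0.065,"hand":-1.0},{"tx":0.2215,"ty":-0.2976,"tz":0.0,"ax":0.0,"ay":0.0,"az":0.065,"hand":-1.0},{"tx":0.2215,"ty":-0.2976,"tz":0.0,"ax":0.0,"ay":0.0,"az":0.065,"hand":-1.0},{"tx":0.2215,"ty":-0.2976,"tz":0.0,"ax":0.0,"ay":0.0,"az":0.065,"hand":-1.0},{"tx":0.2215,"ty":-0.2976,"tz":0.0,"ax":0.0,"ay":0.0,"az":0.065,"hand":-1.0},{"tx":0.2215,"ty":-0.2976,"tz":0.0,"ax":0.0,"ay":0.0,"az":0.065,"hand":-1.0},{"tx":0.2215,"ty":-0.2976,"tz":0.0,"ax":0.0,"ay":0.0,"az":0.065,"hand":-1.0},{"tx":0.2215,"ty":-0.2976,"tz":0.0,"ax":0.0,"ay":0.0,"az":0.065,"hand":-1.0},{"tx":0.2215,"ty":-0.2976,"tz":0.0,"ax":0.0,"ay":0.0,"az":0.065,"hand":-1.0},{"tx":0.2215,"ty":-0.2976,"tz":0.0,"ax":0.0,"ay":0.0,"az":0.065,"hand":-1.0}])

```text
time: 1.45
tcp_pos: [0.4696, -0.2067, 0.4045]
ee_rot: [3.14, -0.099, -0.001]
force: [-0.4, 0.3, 0.2]
width: 0.997
grip_force: 0.0
```

```bash
python3 - <<'E'
from h import *
import pickle
s=env.get_state();print(s['time'],s['tcp_pos'],s['ee_rot'],s['force'])
R=Ro.from_rotvec(s['ee_rot']).as_matrix();print(R.round(3))
d=snap('wrist','w3.png');pickle.dump(d,open('w3.pkl','wb'));print(d['o'],d['Rw'].round(3),d['f'])
for X in[(.4834,-.1804,.158),(.4805,-.2173,.158)]:print(proj(d,X))
E
```

```text
1.45 [ 0.46963215 -0.20672931  0.40450421] [ 3.14001936e+00 -9.92615472e-02 -9.43415052e-04] [-0.3624622   0.25161466  0.19090365]
[[ 0.998 -0.063 -0.001]
 [-0.063 -0.998  0.   ]
 [-0.001  0.    -1.   ]]
[ 0.55245692 -0.21224264  0.37456351] [[-0.064 -0.945 -0.322]
 [-0.998  0.06   0.022]
 [-0.001  0.323 -0.947]] 352.16971818585694
(np.float64(280.3671713697113), np.float64(233.48356631852462))
(np.float64(337.5487682928177), np.float64(234.27960889288917))
```

View pics/w3.png

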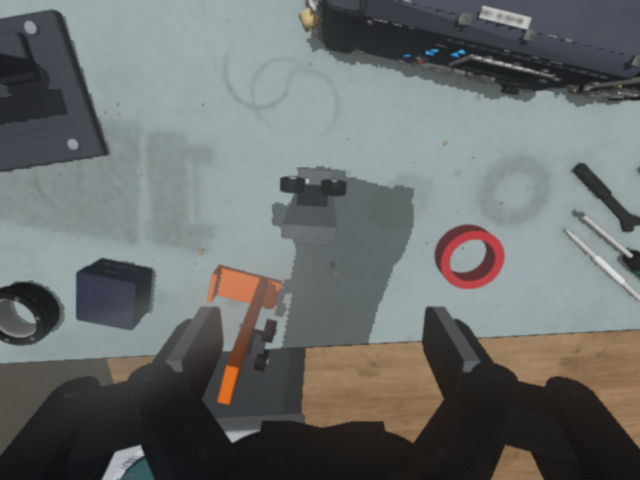

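The plate's top edge appears at (280–337, 233–241), within 1 px of the prediction, so the carrier is at (0.482, -0.199) with heading -0.08. Descending to grasp.

Call:
apply_moves(plan=[{"tx":0.012,"ty":-0.0085,"tz":0.0,"ax":0.0,"ay":0.0,"az":0.016,"hand":-1.0},{"tx":0.012,"ty":-0.0085,"tz":0.035,"ax":0.0,"ay":0.0,"az":0.016,"hand":-1.0},{"tx":0.012,"ty":-0.0085,"tz":0.07,"ax":0.0,"ay":0.0,"az":0.016,"hand":-1.0},{"tx":0.012,"ty":-0.0085,"tz":0.095,"ax":0.0,"ay":0.0,"az":0.016,"hand":-1.0},{"tx":0.012,"ty":-0.0085,"tz":0.1045,"ax":0.0,"ay":0.0,"az":0.016,"hand":-1.0},{"tx":0.012,"ty":-0.0085,"tz":0.1045,"ax":0.0,"ay":0.0,"az":0.016,"hand":-1.0},{"tx":0.012,"ty":-0.0085,"tz":0.1045,"ax":0.0,"ay":0.0,"az":0.016,"hand":-1.0}])

```text
time: 2.08
tcp_pos: [0.4824, -0.1994, 0.301]
ee_rot: [3.139, -0.126, 0.0]
force: [1.0, 0.2, -0.1]
width: 1.0
grip_force: 0.0
```

Call:
apply_moves(newtons=60, plan=[{"tx":0.0,"ty":0.0,"tz":0.0,"ax":0.0,"ay":0.0,"az":0.0,"hand":0.0},{"tx":0.0,"ty":0.0,"tz":0.0,"ax":0.0,"ay":0.0,"az":0.0,"hand":0.3},{"tx":0.0,"ty":0.0,"tz":0.0,"ax":0.0,"ay":0.0,"az":0.0,"hand":0.6},{"tx":0.0,"ty":0.0,"tz":0.0,"ax":0.0,"ay":0.0,"az":0.0,"hand":1.0},{"tx":0.0,"ty":0.0,"tz":0.0,"ax":0.0,"ay":0.0,"az":0.0,"hand":1.0},{"tx":0.0,"ty":0.0,"tz":0.0,"ax":0.0,"ay":0.0,"az":0.0,"hand":1.0},{"tx":0.0,"ty":0.0,"tz":0.0,"ax":0.0,"ay":0.0,"az":0.0,"hand":1.0},{"tx":0.0,"ty":0.0,"tz":0.0,"ax":0.0,"ay":0.0,"az":0.0,"hand":1.0},{"tx":0.0,"ty":0.0,"tz":0.0,"ax":0.0,"ay":0.0,"az":0.0,"hand":1.0},{"tx":0.0,"ty":0.0,"tz":0.0,"ax":0.0,"ay":0.0,"az":0.0,"hand":1.0}])

```text
time: 2.92
tcp_pos: [0.4827, -0.1987, 0.3012]
ee_rot: [3.139, -0.125, 0.002]
force: [-1.6, 0.7, 9.9]
width: 0.407
grip_force: 59.8
```

Call:
apply_moves(plan=[{"tx":0.0,"ty":0.0,"tz":-0.03,"ax":0.0,"ay":0.0,"az":0.0,"hand":1.0},{"tx":0.0,"ty":0.0,"tz":-0.06,"ax":0.0,"ay":0.0,"az":0.0,"hand":1.0},{"tx":0.0,"ty":0.0,"tz":-0.09,"ax":0.0,"ay":0.0,"az":0.0,"hand":1.0},{"tx":0.005,"ty":-0.03,"tz":-0.09,"ax":0.0,"ay":0.0,"az":-0.02,"hand":1.0},{"tx":0.01,"ty":-0.06,"tz":-0.09,"ax":0.0,"ay":0.0,"az":-0.04,"hand":1.0},{"tx":0.015,"ty":-0.095,"tz":-0.09,"ax":0.0,"ay":0.0,"az":-0.06,"hand":1.0},{"tx":0.02,"ty":-0.13,"tz":-0.09,"ax":0.0,"ay":0.0,"az":-0.08,"hand":1.0},{"tx":0.025,"ty":-0.165,"tz":-0.09,"ax":0.0,"ay":0.0,"az":-0.1,"hand":1.0},{"tx":0.03,"ty":-0.2,"tz":-0.09,"ax":0.0,"ay":0.0,"az":-0.12,"hand":1.0},{"tx":0.035,"ty":-0.235,"tz":-0.09,"ax":0.0,"ay":0.0,"az":-0.14,"hand":1.0},{"tx":0.04,"ty":-0.265,"tz":-0.09,"ax":0.0,"ay":0.0,"az":-0.16,"hand":1.0},{"tx":0.0445,"ty":-0.283,"tz":-0.085,"ax":0.0,"ay":0.0,"az":-0.1645,"hand":1.0},{"tx":0.0475,"ty":-0.2876,"tz":-0.08,"ax":0.0,"ay":0.0,"az":-0.1645,"hand":1.0},{"tx":0.0475,"ty":-0.2876,"tz":-0.08,"ax":0.0,"ay":0.0,"az":-0.1645,"hand":1.0},{"tx":0.0475,"ty":-0.2876,"tz":-0.08,"ax":0.0,"ay":0.0,"az":-0.1645,"hand":1.0},{"tx":0.0475,"ty":-0.2876,"tz":-0.08,"ax":0.0,"ay":0.0,"az":-0.1645,"hand":1.0}])

```text
time: 4.25
tcp_pos: [0.5524, 0.083, 0.3803]
ee_rot: [3.138, 0.131, -0.0]
force: [1.1, -0.0, -1.6]
width: 0.409
grip_force: 61.0
```

```bash
python3 - <<'E'
from h import *
import pickle
s=env.get_state();print(s['time'],s['tcp_pos'],s['ee_rot'],s['force'],s['moment'])
R=Ro.from_rotvec(s['ee_rot']).as_matrix();print(R.round(3))
d=snap('scene','s2.png');pickle.dump(d,open('s2.pkl','wb'))
p=np.array(s['tcp_pos'])+R@[.02,0,.201];print('head',p,proj(d,p))
u,v=map(int,proj(d,p));im=d['color'][v-70:v+80,u-90:u+110,::-1]
cv2.imwrite('pics/s2c.png',cv2.resize(im,(800,600),interpolation=2))
E
```

```text
4.25 [0.55240975 0.08297291 0.38032132] [ 3.13836586e+00  1.31152660e-01 -4.50481791e-04] [ 1.06739931 -0.02697253 -1.64604951] [-0.02195806 -0.02792722 -0.01997439]
[[ 0.997  0.083 -0.   ]
 [ 0.083 -0.997 -0.   ]
 [-0.     0.    -1.   ]]
head [0.5722865  0.08454129 0.17931521] (np.float64(305.2542154255237), np.float64(185.3112098132412))
```

View pics/s2c.png

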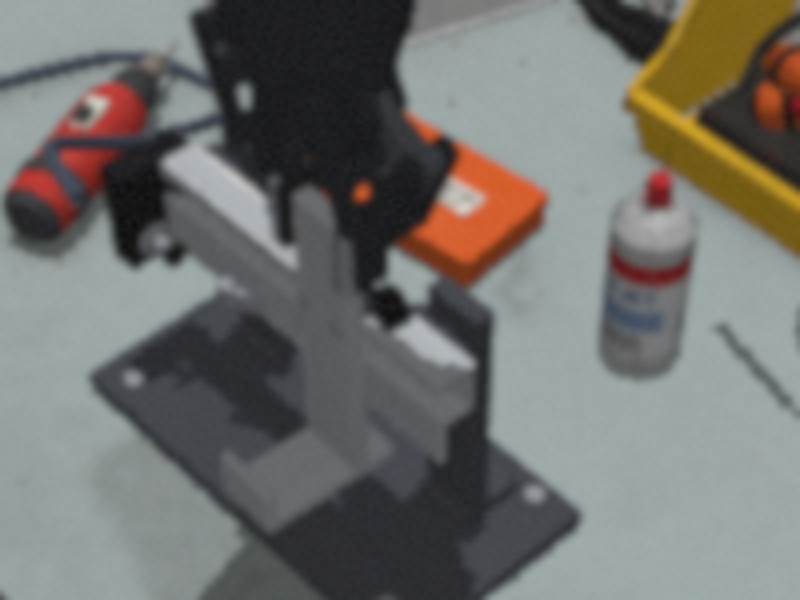

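The crop shows the carrier upright in the gripper, its rollers just above the rail top at (385,300) and the foot clear of the stand. Now lowering 8 mm and feeling back towards the face.

Call:
apply_moves(plan=[{"tx":0.0,"ty":0.0,"tz":0.004,"ax":0.0,"ay":0.0,"az":0.0,"hand":1.0},{"tx":0.0,"ty":0.0,"tz":0.008,"ax":0.0,"ay":0.0,"az":0.0,"hand":1.0},{"tx":0.003,"ty":0.0,"tz":0.008,"ax":0.0,"ay":0.0,"az":0.0,"hand":1.0},{"tx":0.006,"ty":0.0,"tz":0.008,"ax":0.0,"ay":0.0,"az":0.0,"hand":1.0},{"tx":0.009,"ty":0.0,"tz":0.008,"ax":0.0,"ay":0.0,"az":0.0,"hand":1.0},{"tx":0.011,"ty":0.0,"tz":0.008,"ax":0.0,"ay":0.0,"az":0.0,"hand":1.0},{"tx":0.012,"ty":0.0,"tz":0.008,"ax":0.0,"ay":0.0,"az":0.0,"hand":1.0},{"tx":0.012,"ty":0.0,"tz":0.008,"ax":0.0,"ay":0.0,"az":0.0,"hand":1.0},{"tx":0.012,"ty":0.0,"tz":0.008,"ax":0.0,"ay":0.0,"az":0.0,"hand":1.0}])

```text
time: 5.05
tcp_pos: [0.5645, 0.0853, 0.3722]
ee_rot: [-3.139, -0.134, 0.0]
force: [-0.2, 0.0, -2.0]
width: 0.406
grip_force: 60.9
```

Call:
apply_moves(plan=[{"tx":0.001,"ty":0.0,"tz":0.0,"ax":0.0,"ay":0.0,"az":0.0,"hand":1.0},{"tx":0.002,"ty":0.0,"tz":0.0,"ax":0.0,"ay":0.0,"az":0.0,"hand":1.0},{"tx":0.002,"ty":0.0,"tz":0.0,"ax":0.0,"ay":0.0,"az":0.0,"hand":1.0},{"tx":0.002,"ty":0.0,"tz":0.0,"ax":0.0,"ay":0.0,"az":0.0,"hand":1.0}])

```text
time: 5.38
tcp_pos: [0.5665, 0.0854, 0.3722]
ee_rot: [-3.139, -0.134, 0.0]
force: [-0.7, -0.4, -2.5]
width: 0.407
grip_force: 60.9
```

Call:
apply_moves(plan=[{"tx":0.001,"ty":0.0,"tz":0.0,"ax":0.0,"ay":0.0,"az":0.0,"hand":1.0},{"tx":0.002,"ty":0.0,"tz":0.0,"ax":0.0,"ay":0.0,"az":0.0,"hand":1.0},{"tx":0.002,"ty":0.0,"tz":0.0,"ax":0.0,"ay":0.0,"az":0.0,"hand":1.0},{"tx":0.002,"ty":0.0,"tz":0.0,"ax":0.0,"ay":0.0,"az":0.0,"hand":1.0}])

```text
time: 5.72
tcp_pos: [0.5685, 0.0856, 0.3722]
ee_rot: [-3.139, -0.134, 0.0]
force: [0.2, 0.1, -2.2]
width: 0.407
grip_force: 60.9
```

Call:
apply_moves(plan=[{"tx":0.001,"ty":0.0,"tz":0.0,"ax":0.0,"ay":0.0,"az":0.0,"hand":1.0},{"tx":0.002,"ty":0.0,"tz":0.0,"ax":0.0,"ay":0.0,"az":0.0,"hand":1.0},{"tx":0.002,"ty":0.0,"tz":0.0,"ax":0.0,"ay":0.0,"az":0.0,"hand":1.0},{"tx":0.002,"ty":0.0,"tz":0.0,"ax":0.0,"ay":0.0,"az":0.0,"hand":1.0}])

```text
time: 6.05
tcp_pos: [0.5705, 0.0858, 0.3722]
ee_rot: [-3.139, -0.134, 0.0]
force: [0.2, -0.7, -3.0]
width: 0.406
grip_force: 61.0
```

Call:
apply_moves(plan=[{"tx":0.0005,"ty":0.0,"tz":0.0,"ax":0.0,"ay":0.0,"az":0.0,"hand":1.0},{"tx":0.001,"ty":0.0,"tz":0.0,"ax":0.0,"ay":0.0,"az":0.0,"hand":1.0},{"tx":0.0015,"ty":0.0,"tz":0.0,"ax":0.0,"ay":0.0,"az":0.0,"hand":1.0},{"tx":0.0015,"ty":0.0,"tz":0.0,"ax":0.0,"ay":0.0,"az":0.0,"hand":1.0}])

```text
time: 6.38
tcp_pos: [0.5718, 0.0859, 0.3721]
ee_rot: [3.139, 0.134, -0.002]
force: [-6.1, -1.0, 1.6]
width: 0.409
grip_force: 61.4
```

Contact on the face: 6 N at TCP x≈0.5713. Backing off 2.5 mm, then feeling down with the rollers.

Call:
apply_moves(plan=[{"tx":-0.0025,"ty":0.0,"tz":0.0,"ax":0.0,"ay":0.0,"az":0.0,"hand":1.0},{"tx":-0.0025,"ty":0.0,"tz":0.001,"ax":0.0,"ay":0.0,"az":0.0,"hand":1.0},{"tx":-0.0025,"ty":0.0,"tz":0.002,"ax":0.0,"ay":0.0,"az":0.0,"hand":1.0},{"tx":-0.0025,"ty":0.0,"tz":0.003,"ax":0.0,"ay":0.0,"az":0.0,"hand":1.0},{"tx":-0.0025,"ty":0.0,"tz":0.004,"ax":0.0,"ay":0.0,"az":0.0,"hand":1.0},{"tx":-0.0025,"ty":0.0,"tz":0.004,"ax":0.0,"ay":0.0,"az":0.0,"hand":1.0},{"tx":-0.0025,"ty":0.0,"tz":0.004,"ax":0.0,"ay":0.0,"az":0.0,"hand":1.0}])

```text
time: 6.97
tcp_pos: [0.5695, 0.0857, 0.3681]
ee_rot: [-3.139, -0.134, 0.0]
force: [-1.0, -1.0, -1.7]
width: 0.413
grip_force: 60.9
```

Call:
apply_moves(plan=[{"tx":0.0,"ty":0.0,"tz":0.001,"ax":0.0,"ay":0.0,"az":0.0,"hand":1.0},{"tx":0.0,"ty":0.0,"tz":0.002,"ax":0.0,"ay":0.0,"az":0.0,"hand":1.0},{"tx":0.0,"ty":0.0,"tz":0.002,"ax":0.0,"ay":0.0,"az":0.0,"hand":1.0},{"tx":0.0,"ty":0.0,"tz":0.002,"ax":0.0,"ay":0.0,"az":0.0,"hand":1.0}])

```text
time: 7.3
tcp_pos: [0.5694, 0.0857, 0.3661]
ee_rot: [-3.139, -0.134, 0.0]
force: [0.9, -0.7, -1.8]
width: 0.408
grip_force: 60.9
```

Call:
apply_moves(plan=[{"tx":0.0,"ty":0.0,"tz":0.001,"ax":0.0,"ay":0.0,"az":0.0,"hand":1.0},{"tx":0.0,"ty":0.0,"tz":0.002,"ax":0.0,"ay":0.0,"az":0.0,"hand":1.0},{"tx":0.0,"ty":0.0,"tz":0.002,"ax":0.0,"ay":0.0,"az":0.0,"hand":1.0},{"tx":0.0,"ty":0.0,"tz":0.002,"ax":0.0,"ay":0.0,"az":0.0,"hand":1.0}])

```text
time: 7.63
tcp_pos: [0.5694, 0.0857, 0.3641]
ee_rot: [-3.139, -0.134, 0.0]
force: [0.1, -0.0, -1.3]
width: 0.411
grip_force: 60.9
```

Call:
apply_moves(plan=[{"tx":0.0,"ty":0.0,"tz":0.001,"ax":0.0,"ay":0.0,"az":0.0,"hand":1.0},{"tx":0.0,"ty":0.0,"tz":0.002,"ax":0.0,"ay":0.0,"az":0.0,"hand":1.0},{"tx":0.0,"ty":0.0,"tz":0.002,"ax":0.0,"ay":0.0,"az":0.0,"hand":1.0},{"tx":0.0,"ty":0.0,"tz":0.002,"ax":0.0,"ay":0.0,"az":0.0,"hand":1.0}])

```text
time: 7.97
tcp_pos: [0.5694, 0.0857, 0.3621]
ee_rot: [-3.139, -0.134, 0.0]
force: [0.3, 0.3, -1.8]
width: 0.411
grip_force: 60.9
```

Call:
apply_moves(plan=[{"tx":0.0,"ty":0.0,"tz":0.001,"ax":0.0,"ay":0.0,"az":0.0,"hand":1.0},{"tx":0.0,"ty":0.0,"tz":0.0015,"ax":0.0,"ay":0.0,"az":0.0,"hand":1.0},{"tx":0.0,"ty":0.0,"tz":0.0015,"ax":0.0,"ay":0.0,"az":0.0,"hand":1.0},{"tx":0.0,"ty":0.0,"tz":0.0015,"ax":0.0,"ay":0.0,"az":0.0,"hand":1.0}])

```text
time: 8.3
tcp_pos: [0.5694, 0.0857, 0.3607]
ee_rot: [-3.139, -0.134, 0.0]
force: [0.4, -0.2, -1.6]
width: 0.41
grip_force: 60.9
```

Call:
apply_moves(plan=[{"tx":0.0,"ty":0.0,"tz":0.0005,"ax":0.0,"ay":0.0,"az":0.0,"hand":1.0},{"tx":0.0,"ty":0.0,"tz":0.001,"ax":0.0,"ay":0.0,"az":0.0,"hand":1.0},{"tx":0.0,"ty":0.0,"tz":0.0015,"ax":0.0,"ay":0.0,"az":0.0,"hand":1.0},{"tx":0.0,"ty":0.0,"tz":0.0015,"ax":0.0,"ay":0.0,"az":0.0,"hand":1.0}])

```text
time: 8.63
tcp_pos: [0.5694, 0.0857, 0.3591]
ee_rot: [-3.139, -0.134, 0.0]
force: [-0.6, -0.8, -1.8]
width: 0.409
grip_force: 60.9
```

Call:
apply_moves(plan=[{"tx":0.0,"ty":0.0,"tz":0.0005,"ax":0.0,"ay":0.0,"az":0.0,"hand":1.0},{"tx":0.0,"ty":0.0,"tz":0.001,"ax":0.0,"ay":0.0,"az":0.0,"hand":1.0},{"tx":0.0,"ty":0.0,"tz":0.0015,"ax":0.0,"ay":0.0,"az":0.0,"hand":1.0},{"tx":0.0,"ty":0.0,"tz":0.0015,"ax":0.0,"ay":0.0,"az":0.0,"hand":1.0}])

```text
time: 8.97
tcp_pos: [0.5694, 0.0857, 0.3576]
ee_rot: [-3.139, -0.134, 0.0]
force: [-0.1, 0.3, -1.8]
width: 0.41
grip_force: 60.9
```

Call:
apply_moves(plan=[{"tx":0.0,"ty":0.0,"tz":0.0005,"ax":0.0,"ay":0.0,"az":0.0,"hand":1.0},{"tx":0.0,"ty":0.0,"tz":0.001,"ax":0.0,"ay":0.0,"az":0.0,"hand":1.0},{"tx":0.0,"ty":0.0,"tz":0.0015,"ax":0.0,"ay":0.0,"az":0.0,"hand":1.0},{"tx":0.0,"ty":0.0,"tz":0.0015,"ax":0.0,"ay":0.0,"az":0.0,"hand":1.0}])

```text
time: 9.3
tcp_pos: [0.5695, 0.0857, 0.3566]
ee_rot: [3.139, 0.134, 0.0]
force: [-2.3, -0.9, 3.7]
width: 0.411
grip_force: 61.8
```

Rollers touched the rail top at TCP z≈0.3567, so the axis is 4.8 mm low. Moving out past the mouth and down to the entry pose.

Call:
apply_moves(plan=[{"tx":0.0,"ty":0.0,"tz":-0.006,"ax":0.0,"ay":0.0,"az":0.0,"hand":1.0},{"tx":-0.002,"ty":0.015,"tz":-0.006,"ax":0.0,"ay":0.0,"az":0.0,"hand":1.0},{"tx":-0.0022,"ty":0.04,"tz":-0.006,"ax":0.0,"ay":0.0,"az":0.0,"hand":1.0},{"tx":-0.0022,"ty":0.065,"tz":-0.006,"ax":0.0,"ay":0.0,"az":0.0,"hand":1.0},{"tx":-0.0022,"ty":0.085,"tz":-0.006,"ax":0.0,"ay":0.0,"az":0.0,"hand":1.0},{"tx":-0.0022,"ty":0.09,"tz":-0.006,"ax":0.0,"ay":0.0,"az":0.0,"hand":1.0},{"tx":-0.0022,"ty":0.09,"tz":0.003,"ax":0.0,"ay":0.0,"az":0.0,"hand":1.0},{"tx":-0.0022,"ty":0.09,"tz":0.012,"ax":0.0,"ay":0.0,"az":0.0,"hand":1.0},{"tx":-0.0022,"ty":0.09,"tz":0.021,"ax":0.0,"ay":0.0,"az":0.0,"hand":1.0},{"tx":-0.0022,"ty":0.09,"tz":0.0249,"ax":0.0,"ay":0.0,"az":0.0,"hand":1.0},{"tx":-0.0022,"ty":0.09,"tz":0.0249,"ax":0.0,"ay":0.0,"az":0.0,"hand":1.0},{"tx":-0.0022,"ty":0.09,"tz":0.0249,"ax":0.0,"ay":0.0,"az":0.0,"hand":1.0}])

```text
time: 10.3
tcp_pos: [0.5749, -0.0035, 0.331]
ee_rot: [-3.138, -0.135, 0.001]
force: [-0.4, 0.7, -1.3]
width: 0.409
grip_force: 60.9
```

```bash
python3 - <<'E'
from h import *
s=env.get_state();print(s['time'],s['tcp_pos'],s['force'],s['moment'])
R=Ro.from_rotvec(s['ee_rot']).as_matrix();h=np.arctan2(R[1,0],R[0,0]);print(h,R[:,2])
def st(p,h=.0845):
    d=np.array(p)-[.5836,.137]; c,n=np.cos(h),np.sin(h); return d@[c,n],d@[-n,c]
print('stand xy now',st(s['tcp_pos'][:2]),'contact',st([.5714,.0859]))
E
```

```text
10.3 [ 0.57486098 -0.00350758  0.33097339] [-0.40368519  0.66300778 -1.32645866] [-0.0037086   0.02214483 -0.03569093]
0.08610248593692488 [-7.73070122e-04  3.28741941e-04 -9.99999647e-01]
stand xy now (np.float64(-0.020566605728561047), np.float64(-0.13926868257810773)) contact (np.float64(-0.016469283679073955), np.float64(-0.049888001514374065))
```

Call:
apply_moves(plan=[{"tx":0.0,"ty":-0.005,"tz":0.0,"ax":0.0,"ay":0.0,"az":0.0,"hand":1.0},{"tx":0.0,"ty":-0.01,"tz":0.0,"ax":0.0,"ay":0.0,"az":0.0,"hand":1.0},{"tx":0.0,"ty":-0.012,"tz":0.0,"ax":0.0,"ay":0.0,"az":0.0,"hand":1.0},{"tx":0.0,"ty":-0.013,"tz":0.0,"ax":0.0,"ay":0.0,"az":0.0,"hand":1.0},{"tx":0.0,"ty":-0.014,"tz":0.0,"ax":0.0,"ay":0.0,"az":0.0,"hand":1.0},{"tx":0.0,"ty":-0.015,"tz":0.0,"ax":0.0,"ay":0.0,"az":0.0,"hand":1.0},{"tx":0.0,"ty":-0.0155,"tz":0.0,"ax":0.0,"ay":0.0,"az":0.0,"hand":1.0},{"tx":0.0,"ty":-0.0155,"tz":0.0,"ax":0.0,"ay":0.0,"az":0.0,"hand":1.0}])

```text
time: 10.97
tcp_pos: [0.5736, 0.0113, 0.3313]
ee_rot: [-3.139, -0.134, 0.0]
force: [-0.0, -0.2, -1.0]
width: 0.407
grip_force: 61.0
```

Call:
apply_moves(plan=[{"tx":0.0,"ty":-0.001,"tz":0.0,"ax":0.0,"ay":0.0,"az":0.0,"hand":1.0},{"tx":0.0,"ty":-0.002,"tz":0.0,"ax":0.0,"ay":0.0,"az":0.0,"hand":1.0},{"tx":0.0,"ty":-0.002,"tz":0.0,"ax":0.0,"ay":0.0,"az":0.0,"hand":1.0}])

```text
time: 11.22
tcp_pos: [0.5734, 0.0135, 0.3313]
ee_rot: [-3.139, -0.134, 0.0]
force: [0.0, -0.2, -2.0]
width: 0.404
grip_force: 61.0
```

Call:
apply_moves(plan=[{"tx":0.0,"ty":-0.001,"tz":0.0,"ax":0.0,"ay":0.0,"az":0.0,"hand":1.0},{"tx":0.0,"ty":-0.0015,"tz":0.0,"ax":0.0,"ay":0.0,"az":0.0,"hand":1.0},{"tx":0.0,"ty":-0.0015,"tz":0.0,"ax":0.0,"ay":0.0,"az":0.0,"hand":1.0}])

```text
time: 11.47
tcp_pos: [0.5733, 0.0149, 0.3313]
ee_rot: [-3.139, -0.134, 0.0]
force: [-0.2, -0.7, -2.6]
width: 0.403
grip_force: 61.0
```

Call:
apply_moves(plan=[{"tx":0.0,"ty":-0.001,"tz":0.0,"ax":0.0,"ay":0.0,"az":0.0,"hand":1.0},{"tx":0.0,"ty":-0.002,"tz":0.0,"ax":0.0,"ay":0.0,"az":0.0,"hand":1.0},{"tx":0.0,"ty":-0.002,"tz":0.0,"ax":0.0,"ay":0.0,"az":0.0,"hand":1.0}])

```text
time: 11.72
tcp_pos: [0.5731, 0.017, 0.3313]
ee_rot: [-3.139, -0.134, 0.0]
force: [0.2, 0.6, -1.6]
width: 0.407
grip_force: 61.0
```

Call:
apply_moves(plan=[{"tx":0.0,"ty":-0.001,"tz":0.0,"ax":0.0,"ay":0.0,"az":0.0,"hand":1.0},{"tx":0.0,"ty":-0.002,"tz":0.0,"ax":0.0,"ay":0.0,"az":0.0,"hand":1.0},{"tx":0.0,"ty":-0.002,"tz":0.0,"ax":0.0,"ay":0.0,"az":0.0,"hand":1.0}])

```text
time: 11.97
tcp_pos: [0.5729, 0.019, 0.3313]
ee_rot: [-3.139, -0.134, 0.0]
force: [0.8, 0.5, -2.7]
width: 0.407
grip_force: 61.0
```

Call:
apply_moves(plan=[{"tx":0.0,"ty":-0.001,"tz":0.0,"ax":0.0,"ay":0.0,"az":0.0,"hand":1.0},{"tx":0.0,"ty":-0.002,"tz":0.0,"ax":0.0,"ay":0.0,"az":0.0,"hand":1.0},{"tx":0.0,"ty":-0.003,"tz":0.0,"ax":0.0,"ay":0.0,"az":0.0,"hand":1.0},{"tx":0.0,"ty":-0.003,"tz":0.0,"ax":0.0,"ay":0.0,"az":0.0,"hand":1.0}])

```text
time: 12.3
tcp_pos: [0.5727, 0.022, 0.3313]
ee_rot: [-3.139, -0.134, 0.0]
force: [0.2, -1.0, -2.0]
width: 0.409
grip_force: 61.0
```

Call:
apply_moves(plan=[{"tx":0.0,"ty":-0.001,"tz":0.0,"ax":0.0,"ay":0.0,"az":0.0,"hand":1.0},{"tx":0.0,"ty":-0.002,"tz":0.0,"ax":0.0,"ay":0.0,"az":0.0,"hand":1.0},{"tx":0.0,"ty":-0.003,"tz":0.0,"ax":0.0,"ay":0.0,"az":0.0,"hand":1.0},{"tx":0.0,"ty":-0.003,"tz":0.0,"ax":0.0,"ay":0.0,"az":0.0,"hand":1.0}])

```text
time: 12.63
tcp_pos: [0.5724, 0.025, 0.3313]
ee_rot: [-3.139, -0.134, 0.0]
force: [-0.3, 0.4, -1.8]
width: 0.41
grip_force: 61.0
```

Call:
apply_moves(plan=[{"tx":0.0,"ty":-0.001,"tz":0.0,"ax":0.0,"ay":0.0,"az":0.0,"hand":1.0},{"tx":0.0,"ty":-0.002,"tz":0.0,"ax":0.0,"ay":0.0,"az":0.0,"hand":1.0},{"tx":0.0,"ty":-0.003,"tz":0.0,"ax":0.0,"ay":0.0,"az":0.0,"hand":1.0},{"tx":0.0,"ty":-0.003,"tz":0.0,"ax":0.0,"ay":0.0,"az":0.0,"hand":1.0}])

```text
time: 12.97
tcp_pos: [0.5721, 0.028, 0.3313]
ee_rot: [-3.139, -0.134, 0.0]
force: [1.0, 0.1, -2.4]
width: 0.41
grip_force: 61.0
```

Call:
apply_moves(plan=[{"tx":0.0,"ty":-0.002,"tz":0.0,"ax":0.0,"ay":0.0,"az":0.0,"hand":1.0},{"tx":0.0,"ty":-0.004,"tz":0.0,"ax":0.0,"ay":0.0,"az":0.0,"hand":1.0},{"tx":0.0,"ty":-0.006,"tz":0.0,"ax":0.0,"ay":0.0,"az":0.0,"hand":1.0},{"tx":0.0,"ty":-0.008,"tz":0.0,"ax":0.0,"ay":0.0,"az":0.0,"hand":1.0},{"tx":0.0,"ty":-0.009,"tz":0.0,"ax":0.0,"ay":0.0,"az":0.0,"hand":1.0},{"tx":0.0,"ty":-0.01,"tz":0.0,"ax":0.0,"ay":0.0,"az":0.0,"hand":1.0},{"tx":0.0,"ty":-0.01,"tz":0.0,"ax":0.0,"ay":0.0,"az":0.0,"hand":1.0}])

```text
time: 13.55
tcp_pos: [0.5713, 0.0379, 0.3313]
ee_rot: [-3.139, -0.134, 0.0]
force: [-0.6, -0.0, -1.4]
width: 0.404
grip_force: 61.0
```

Call:
apply_moves(plan=[{"tx":0.0,"ty":-0.001,"tz":0.0,"ax":0.0,"ay":0.0,"az":0.0,"hand":1.0},{"tx":0.0,"ty":-0.002,"tz":0.0,"ax":0.0,"ay":0.0,"az":0.0,"hand":1.0},{"tx":0.0,"ty":-0.003,"tz":0.0,"ax":0.0,"ay":0.0,"az":0.0,"hand":1.0},{"tx":0.0,"ty":-0.003,"tz":0.0,"ax":0.0,"ay":0.0,"az":0.0,"hand":1.0}])

```text
time: 13.88
tcp_pos: [0.571, 0.0409, 0.3313]
ee_rot: [-3.139, -0.134, 0.0]
force: [0.6, 0.7, -2.1]
width: 0.405
grip_force: 61.0
```

Call:
apply_moves(plan=[{"tx":0.0,"ty":-0.001,"tz":0.0,"ax":0.0,"ay":0.0,"az":0.0,"hand":1.0},{"tx":0.0,"ty":-0.002,"tz":0.0,"ax":0.0,"ay":0.0,"az":0.0,"hand":1.0},{"tx":0.0,"ty":-0.003,"tz":0.0,"ax":0.0,"ay":0.0,"az":0.0,"hand":1.0},{"tx":0.0,"ty":-0.003,"tz":0.0,"ax":0.0,"ay":0.0,"az":0.0,"hand":1.0}])

```text
time: 14.22
tcp_pos: [0.5708, 0.0439, 0.3313]
ee_rot: [-3.139, -0.134, 0.0]
force: [-0.2, 1.1, -2.5]
width: 0.406
grip_force: 61.0
```

Call:
apply_moves(plan=[{"tx":0.0,"ty":-0.001,"tz":0.0,"ax":0.0,"ay":0.0,"az":0.0,"hand":1.0},{"tx":0.0,"ty":-0.002,"tz":0.0,"ax":0.0,"ay":0.0,"az":0.0,"hand":1.0},{"tx":0.0,"ty":-0.004,"tz":0.0,"ax":0.0,"ay":0.0,"az":0.0,"hand":1.0},{"tx":0.0,"ty":-0.004,"tz":0.0,"ax":0.0,"ay":0.0,"az":0.0,"hand":1.0}])

```text
time: 14.55
tcp_pos: [0.5704, 0.0481, 0.3313]
ee_rot: [-3.138, -0.134, 0.0]
force: [-0.4, -0.5, -2.2]
width: 0.406
grip_force: 61.0
```

Call:
apply_moves(plan=[{"tx":0.0,"ty":-0.002,"tz":0.0,"ax":0.0,"ay":0.0,"az":0.0,"hand":1.0},{"tx":0.0,"ty":-0.004,"tz":0.0,"ax":0.0,"ay":0.0,"az":0.0,"hand":1.0},{"tx":0.0,"ty":-0.006,"tz":0.0,"ax":0.0,"ay":0.0,"az":0.0,"hand":1.0},{"tx":0.0,"ty":-0.008,"tz":0.0,"ax":0.0,"ay":0.0,"az":0.0,"hand":1.0},{"tx":0.0,"ty":-0.01,"tz":0.0,"ax":0.0,"ay":0.0,"az":0.0,"hand":1.0},{"tx":0.0,"ty":-0.013,"tz":0.0,"ax":0.0,"ay":0.0,"az":0.0,"hand":1.0},{"tx":0.0,"ty":-0.016,"tz":0.0,"ax":0.0,"ay":0.0,"az":0.0,"hand":1.0},{"tx":0.0,"ty":-0.019,"tz":0.0,"ax":0.0,"ay":0.0,"az":0.0,"hand":1.0},{"tx":0.0,"ty":-0.02,"tz":0.0,"ax":0.0,"ay":0.0,"az":0.0,"hand":1.0},{"tx":0.0,"ty":-0.02,"tz":0.0,"ax":0.0,"ay":0.0,"az":0.0,"hand":1.0}])

```text
time: 15.38
tcp_pos: [0.5687, 0.068, 0.3313]
ee_rot: [-3.139, -0.135, 0.0]
force: [-0.7, -0.6, -2.1]
width: 0.406
grip_force: 61.0
```

Call:
apply_moves(plan=[{"tx":0.0,"ty":-0.003,"tz":0.0,"ax":0.0,"ay":0.0,"az":0.0,"hand":1.0},{"tx":0.0,"ty":-0.007,"tz":0.0,"ax":0.0,"ay":0.0,"az":0.0,"hand":1.0},{"tx":0.0,"ty":-0.011,"tz":0.0,"ax":0.0,"ay":0.0,"az":0.0,"hand":1.0},{"tx":0.0,"ty":-0.015,"tz":0.0,"ax":0.0,"ay":0.0,"az":0.0,"hand":1.0},{"tx":0.0,"ty":-0.019,"tz":0.0,"ax":0.0,"ay":0.0,"az":0.0,"hand":1.0},{"tx":0.0,"ty":-0.023,"tz":0.0,"ax":0.0,"ay":0.0,"az":0.0,"hand":1.0},{"tx":0.0,"ty":-0.027,"tz":0.0,"ax":0.0,"ay":0.0,"az":0.0,"hand":1.0},{"tx":0.0,"ty":-0.031,"tz":0.0,"ax":0.0,"ay":0.0,"az":0.0,"hand":1.0},{"tx":0.0,"ty":-0.035,"tz":0.0,"ax":0.0,"ay":0.0,"az":0.0,"hand":1.0},{"tx":0.0,"ty":-0.039,"tz":0.0,"ax":0.0,"ay":0.0,"az":0.0,"hand":1.0},{"tx":0.0,"ty":-0.043,"tz":0.0,"ax":0.0,"ay":0.0,"az":0.0,"hand":1.0},{"tx":0.0,"ty":-0.047,"tz":0.0,"ax":0.0,"ay":0.0,"az":0.0,"hand":1.0},{"tx":0.0,"ty":-0.05,"tz":0.0,"ax":0.0,"ay":0.0,"az":0.0,"hand":1.0},{"tx":0.0,"ty":-0.05,"tz":0.0,"ax":0.0,"ay":0.0,"az":0.0,"hand":1.0},{"tx":0.0,"ty":-0.05,"tz":0.0,"ax":0.0,"ay":0.0,"az":0.0,"hand":1.0}])

```text
time: 16.63
tcp_pos: [0.5645, 0.1175, 0.3313]
ee_rot: [-3.139, -0.134, 0.0]
force: [-0.6, -0.9, -1.3]
width: 0.406
grip_force: 60.9
```

```bash
cat >> h.py <<'E'
def show():
    s=env.get_state();R=Ro.from_rotvec(s['ee_rot']).as_matrix();h=.0845
    d=np.array(s['tcp_pos'][:2])-[.5836,.137]; c,n=np.cos(h),np.sin(h)
    f=s['force'];print(s['time'],'stand xy',d@[c,n],d@[-n,c],'z',s['tcp_pos'][2],'head',np.arctan2(R[1,0],R[0,0]),'F stand',f[0]*c+f[1]*n,-f[0]*n+f[1]*c,f[2],s['moment'].round(2))
E
python3 -c "from h import *;show()"
```

```text
16.6333 stand xy -0.020694850771288898 -0.01782467201440208 z 0.33128343851639463 head 0.08540703934667299 F stand -0.694820289917651 -0.8430949578422293 -1.280633419832238 [-0.05  0.03  0.01]
```

Call:
apply_moves(plan=[{"tx":0.0,"ty":-0.003,"tz":0.0,"ax":0.0,"ay":0.0,"az":0.0,"hand":1.0},{"tx":0.0,"ty":-0.006,"tz":0.0,"ax":0.0,"ay":0.0,"az":0.0,"hand":1.0},{"tx":0.0,"ty":-0.009,"tz":0.0,"ax":0.0,"ay":0.0,"az":0.0,"hand":1.0},{"tx":0.0,"ty":-0.012,"tz":0.0,"ax":0.0,"ay":0.0,"az":0.0,"hand":1.0},{"tx":0.0,"ty":-0.015,"tz":0.0,"ax":0.0,"ay":0.0,"az":0.0,"hand":1.0},{"tx":0.0,"ty":-0.018,"tz":0.0,"ax":0.0,"ay":0.0,"az":0.0,"hand":1.0},{"tx":0.0,"ty":-0.021,"tz":0.0,"ax":0.0,"ay":0.0,"az":0.0,"hand":1.0},{"tx":0.0,"ty":-0.024,"tz":0.0,"ax":0.0,"ay":0.0,"az":0.0,"hand":1.0},{"tx":0.0,"ty":-0.026,"tz":0.0,"ax":0.0,"ay":0.0,"az":0.0,"hand":1.0},{"tx":0.0,"ty":-0.028,"tz":0.0,"ax":0.0,"ay":0.0,"az":0.0,"hand":1.0},{"tx":0.0,"ty":-0.03,"tz":0.0,"ax":0.0,"ay":0.0,"az":0.0,"hand":1.0},{"tx":0.0,"ty":-0.03,"tz":0.0,"ax":0.0,"ay":0.0,"az":0.0,"hand":1.0}])

```text
time: 17.63
tcp_pos: [0.5619, 0.1477, 0.3313]
ee_rot: [-3.138, -0.134, 0.0]
force: [0.3, 0.6, -2.4]
width: 0.405
grip_force: 60.9
```

Call:
apply_moves(plan=[{"tx":0.0,"ty":-0.001,"tz":0.0,"ax":0.0,"ay":0.0,"az":0.0,"hand":1.0},{"tx":0.0,"ty":-0.002,"tz":0.0,"ax":0.0,"ay":0.0,"az":0.0,"hand":1.0},{"tx":0.0,"ty":-0.003,"tz":0.0,"ax":0.0,"ay":0.0,"az":0.0,"hand":1.0},{"tx":0.0,"ty":-0.004,"tz":0.0,"ax":0.0,"ay":0.0,"az":0.0,"hand":1.0},{"tx":0.0,"ty":-0.005,"tz":0.0,"ax":0.0,"ay":0.0,"az":0.0,"hand":1.0},{"tx":0.0,"ty":-0.006,"tz":0.0,"ax":0.0,"ay":0.0,"az":0.0,"hand":1.0},{"tx":0.0,"ty":-0.007,"tz":0.0,"ax":0.0,"ay":0.0,"az":0.0,"hand":1.0},{"tx":0.0,"ty":-0.008,"tz":0.0,"ax":0.0,"ay":0.0,"az":0.0,"hand":1.0},{"tx":0.0,"ty":-0.009,"tz":0.0,"ax":0.0,"ay":0.0,"az":0.0,"hand":1.0},{"tx":0.0,"ty":-0.01,"tz":0.0,"ax":0.0,"ay":0.0,"az":0.0,"hand":1.0},{"tx":0.0,"ty":-0.01,"tz":0.0,"ax":0.0,"ay":0.0,"az":0.0,"hand":1.0}])

```text
time: 18.55
tcp_pos: [0.561, 0.1571, 0.3311]
ee_rot: [3.138, 0.134, -0.001]
force: [-0.9, -3.5, -1.5]
width: 0.41
grip_force: 61.0
```

```bash
python3 -c "from h import *;show()"
```

```text
18.55 stand xy -0.020839827674629545 0.021948720176709634 z 0.3311348667036552 head 0.08507955494594237 F stand -1.186566540310782 -3.371841634174719 -1.4810015843781077 [-0.82  0.52  0.04]
```

The catch is riding up the ramp (3.4 N). Continuing gently.

Call:
apply_moves(plan=[{"tx":0.0,"ty":-0.0015,"tz":0.0,"ax":0.0,"ay":0.0,"az":0.0,"hand":1.0},{"tx":0.0,"ty":-0.003,"tz":0.0,"ax":0.0,"ay":0.0,"az":0.0,"hand":1.0},{"tx":0.0,"ty":-0.0045,"tz":0.0,"ax":0.0,"ay":0.0,"az":0.0,"hand":1.0},{"tx":0.0,"ty":-0.006,"tz":0.0,"ax":0.0,"ay":0.0,"az":0.0,"hand":1.0},{"tx":0.0,"ty":-0.0075,"tz":0.0,"ax":0.0,"ay":0.0,"az":0.0,"hand":1.0},{"tx":0.0,"ty":-0.009,"tz":0.0,"ax":0.0,"ay":0.0,"az":0.0,"hand":1.0},{"tx":0.0,"ty":-0.0105,"tz":0.0,"ax":0.0,"ay":0.0,"az":0.0,"hand":1.0},{"tx":0.0,"ty":-0.012,"tz":0.0,"ax":0.0,"ay":0.0,"az":0.0,"hand":1.0},{"tx":0.0,"ty":-0.0135,"tz":0.0,"ax":0.0,"ay":0.0,"az":0.0,"hand":1.0},{"tx":0.0,"ty":-0.015,"tz":0.0,"ax":0.0,"ay":0.0,"az":0.0,"hand":1.0},{"tx":0.0,"ty":-0.015,"tz":0.0,"ax":0.0,"ay":0.0,"az":0.0,"hand":1.0}])

```text
time: 19.47
tcp_pos: [0.5596, 0.1728, 0.3312]
ee_rot: [-3.138, -0.135, 0.001]
force: [-3.7, -0.6, -3.3]
width: 0.409
grip_force: 61.2
```

```bash
python3 -c "from h import *;show()"
```

```text
19.4667 stand xy -0.020881087857614673 0.03769207468988555 z 0.33123538031580857 head 0.08586336654133668 F stand -3.741814255553544 -0.26954025742322685 -3.3278307232969926 [-0.27  0.92  0.08]
```

Call:
apply_moves(plan=[{"tx":0.0,"ty":-0.0015,"tz":0.0,"ax":0.0,"ay":0.0,"az":0.0,"hand":1.0},{"tx":0.0,"ty":-0.0035,"tz":0.0,"ax":0.0,"ay":0.0,"az":0.0,"hand":1.0},{"tx":0.0,"ty":-0.0055,"tz":0.0,"ax":0.0,"ay":0.0,"az":0.0,"hand":1.0},{"tx":0.0,"ty":-0.0075,"tz":0.0,"ax":0.0,"ay":0.0,"az":0.0,"hand":1.0},{"tx":0.0,"ty":-0.0095,"tz":0.0,"ax":0.0,"ay":0.0,"az":0.0,"hand":1.0},{"tx":0.0,"ty":-0.0115,"tz":0.0,"ax":0.0,"ay":0.0,"az":0.0,"hand":1.0},{"tx":0.0,"ty":-0.0135,"tz":0.0,"ax":0.0,"ay":0.0,"az":0.0,"hand":1.0},{"tx":0.0,"ty":-0.0155,"tz":0.0,"ax":0.0,"ay":0.0,"az":0.0,"hand":1.0},{"tx":0.0,"ty":-0.017,"tz":0.0,"ax":0.0,"ay":0.0,"az":0.0,"hand":1.0},{"tx":0.0,"ty":-0.019,"tz":0.0,"ax":0.0,"ay":0.0,"az":0.0,"hand":1.0},{"tx":0.0,"ty":-0.019,"tz":0.0,"ax":0.0,"ay":0.0,"az":0.0,"hand":1.0},{"tx":0.0,"ty":-0.019,"tz":0.0,"ax":0.0,"ay":0.0,"az":0.0,"hand":1.0}])

```text
time: 20.47
tcp_pos: [0.5582, 0.1914, 0.3313]
ee_rot: [-3.138, -0.134, 0.0]
force: [-2.7, 0.7, -2.3]
width: 0.409
grip_force: 61.2
```

```bash
python3 -c "from h import *;show()"
```

```text
20.4667 stand xy -0.020743855875922635 0.05639731304594867 z 0.33132427602731906 head 0.08549184313024995 F stand -2.6463854255931643 0.8786812180747404 -2.3404751103442 [0.03 0.91 0.04]
```

Call:
apply_moves(plan=[{"tx":0.0,"ty":-0.001,"tz":0.0,"ax":0.0,"ay":0.0,"az":0.0,"hand":1.0},{"tx":0.0,"ty":-0.002,"tz":0.0,"ax":0.0,"ay":0.0,"az":0.0,"hand":1.0},{"tx":0.0,"ty":-0.003,"tz":0.0,"ax":0.0,"ay":0.0,"az":0.0,"hand":1.0},{"tx":0.0,"ty":-0.004,"tz":0.0,"ax":0.0,"ay":0.0,"az":0.0,"hand":1.0},{"tx":0.0,"ty":-0.005,"tz":0.0,"ax":0.0,"ay":0.0,"az":0.0,"hand":1.0},{"tx":0.0,"ty":-0.006,"tz":0.0,"ax":0.0,"ay":0.0,"az":0.0,"hand":1.0},{"tx":0.0,"ty":-0.006,"tz":0.0,"ax":0.0,"ay":0.0,"az":0.0,"hand":1.0},{"tx":0.0,"ty":-0.006,"tz":0.0,"ax":0.0,"ay":0.0,"az":0.0,"hand":1.0}])

```text
time: 21.13
tcp_pos: [0.5577, 0.1973, 0.3313]
ee_rot: [-3.138, -0.134, 0.0]
force: [-1.9, -0.1, -1.6]
width: 0.41
grip_force: 61.2
```

```bash
python3 -c "from h import *;show()"
```

```text
21.1333 stand xy -0.02074852521145344 0.06226032979087916 z 0.33133414753052765 head 0.08539832547459457 F stand -1.8564385310461784 0.03848172366849095 -1.6149231094671457 [-0.22  0.87 -0.07]
```

Call:
apply_moves(plan=[{"tx":0.0,"ty":-0.001,"tz":0.0,"ax":0.0,"ay":0.0,"az":0.0,"hand":1.0},{"tx":0.0,"ty":-0.002,"tz":0.0,"ax":0.0,"ay":0.0,"az":0.0,"hand":1.0},{"tx":0.0,"ty":-0.002,"tz":0.0,"ax":0.0,"ay":0.0,"az":0.0,"hand":1.0},{"tx":0.0,"ty":-0.002,"tz":0.0,"ax":0.0,"ay":0.0,"az":0.0,"hand":1.0}])

```text
time: 21.47
tcp_pos: [0.5575, 0.1992, 0.3313]
ee_rot: [-3.139, -0.134, 0.0]
force: [-3.1, -1.2, -1.7]
width: 0.413
grip_force: 61.2
```

```bash
python3 -c "from h import *;show()"
```

```text
21.4667 stand xy -0.020737182703920845 0.06417975708138741 z 0.33132838950372406 head 0.08527985245293651 F stand -3.198362556675745 -0.9726370824226914 -1.7206312832872408 [-0.27  0.84 -0.09]
```

Call:
apply_moves(plan=[{"tx":0.0,"ty":-0.001,"tz":0.0,"ax":0.0,"ay":0.0,"az":0.0,"hand":1.0},{"tx":0.0,"ty":-0.002,"tz":0.0,"ax":0.0,"ay":0.0,"az":0.0,"hand":1.0},{"tx":0.0,"ty":-0.002,"tz":0.0,"ax":0.0,"ay":0.0,"az":0.0,"hand":1.0},{"tx":0.0,"ty":-0.002,"tz":0.0,"ax":0.0,"ay":0.0,"az":0.0,"hand":1.0}])

```text
time: 21.8
tcp_pos: [0.5574, 0.2012, 0.3313]
ee_rot: [-3.139, -0.134, -0.0]
force: [-2.9, -0.8, -2.8]
width: 0.408
grip_force: 61.2
```

```bash
python3 -c "from h import *;show()"
```

```text
21.8 stand xy -0.02072374277888598 0.06618424427713722 z 0.3313409571247649 head 0.08526148014627878 F stand -2.910958289254008 -0.5718367830591957 -2.763118455499141 [-0.24  0.86  0.06]
```

Call:
apply_moves(plan=[{"tx":0.0,"ty":-0.001,"tz":0.0,"ax":0.0,"ay":0.0,"az":0.0,"hand":1.0},{"tx":0.0,"ty":-0.002,"tz":0.0,"ax":0.0,"ay":0.0,"az":0.0,"hand":1.0},{"tx":0.0,"ty":-0.002,"tz":0.0,"ax":0.0,"ay":0.0,"az":0.0,"hand":1.0},{"tx":0.0,"ty":-0.002,"tz":0.0,"ax":0.0,"ay":0.0,"az":0.0,"hand":1.0}])

```text
time: 22.13
tcp_pos: [0.5572, 0.2032, 0.3313]
ee_rot: [-3.139, -0.134, 0.0]
force: [-3.2, -1.5, -2.9]
width: 0.406
grip_force: 61.2
```

```bash
python3 -c "from h import *;show()"
```

```text
22.1333 stand xy -0.02073994033699442 0.06820561965127137 z 0.331333091504613 head 0.0852542249817031 F stand -3.322904559109198 -1.2680099494836459 -2.9175657217276014 [-0.31  0.88 -0.04]
```

Call:
apply_moves(plan=[{"tx":0.0,"ty":-0.001,"tz":0.0,"ax":0.0,"ay":0.0,"az":0.0,"hand":1.0},{"tx":0.0,"ty":-0.002,"tz":0.0,"ax":0.0,"ay":0.0,"az":0.0,"hand":1.0},{"tx":0.0,"ty":-0.002,"tz":0.0,"ax":0.0,"ay":0.0,"az":0.0,"hand":1.0},{"tx":0.0,"ty":-0.002,"tz":0.0,"ax":0.0,"ay":0.0,"az":0.0,"hand":1.0}])

```text
time: 22.47
tcp_pos: [0.557, 0.2051, 0.3313]
ee_rot: [-3.139, -0.134, 0.0]
force: [-2.8, -1.2, -1.9]
width: 0.411
grip_force: 61.2
```

```bash
python3 -c "from h import *;show()"
```

```text
22.4667 stand xy -0.020737744641300977 0.07014156647670211 z 0.33129023219302045 head 0.08521011598796221 F stand -2.885736711906818 -0.9124734811737196 -1.9257272455192034 [-0.43  0.82 -0.04]
```

Call:
apply_moves(plan=[{"tx":0.0,"ty":-0.001,"tz":0.0,"ax":0.0,"ay":0.0,"az":0.0,"hand":1.0},{"tx":0.0,"ty":-0.0015,"tz":0.0,"ax":0.0,"ay":0.0,"az":0.0,"hand":1.0},{"tx":0.0,"ty":-0.0015,"tz":0.0,"ax":0.0,"ay":0.0,"az":0.0,"hand":1.0},{"tx":0.0,"ty":-0.0015,"tz":0.0,"ax":0.0,"ay":0.0,"az":0.0,"hand":1.0}])

```text
time: 22.8
tcp_pos: [0.557, 0.2064, 0.3313]
ee_rot: [3.138, 0.133, -0.0]
force: [-2.5, -4.4, -1.5]
width: 0.412
grip_force: 61.3
```

```bash
python3 -c "from h import *;show()"
```

```text
22.8 stand xy -0.020678047956931938 0.07136578744338425 z 0.33132784687685957 head 0.0849058015018499 F stand -2.870539632155228 -4.145234692059616 -1.5074625554793704 [-1.2   0.77 -0.01]
```

Call:
apply_moves(plan=[{"tx":0.0,"ty":-0.001,"tz":0.0,"ax":0.0,"ay":0.0,"az":0.0,"hand":1.0},{"tx":0.0,"ty":-0.0015,"tz":0.0,"ax":0.0,"ay":0.0,"az":0.0,"hand":1.0},{"tx":0.0,"ty":-0.0015,"tz":0.0,"ax":0.0,"ay":0.0,"az":0.0,"hand":1.0},{"tx":0.0,"ty":-0.0015,"tz":0.0,"ax":0.0,"ay":0.0,"az":0.0,"hand":1.0}])

```text
time: 23.13
tcp_pos: [0.5569, 0.2077, 0.3313]
ee_rot: [3.138, 0.133, -0.0]
force: [-3.9, -5.7, -1.0]
width: 0.41
grip_force: 61.4
```

```bash
python3 -c "from h import *;show()"
```

```text
23.1333 stand xy -0.020655548658036656 0.07267755414937473 z 0.33131835043215946 head 0.0847636229568157 F stand -4.348062958701354 -5.348657026130083 -1.026531580252009 [-1.44  0.77 -0.02]
```

Call:
apply_moves(plan=[{"tx":0.0,"ty":-0.001,"tz":0.0,"ax":0.0,"ay":0.0,"az":0.0,"hand":1.0},{"tx":0.0,"ty":-0.0015,"tz":0.0,"ax":0.0,"ay":0.0,"az":0.0,"hand":1.0},{"tx":0.0,"ty":-0.0015,"tz":0.0,"ax":0.0,"ay":0.0,"az":0.0,"hand":1.0},{"tx":0.0,"ty":-0.0015,"tz":0.0,"ax":0.0,"ay":0.0,"az":0.0,"hand":1.0}])

```text
time: 23.47
tcp_pos: [0.5568, 0.209, 0.3313]
ee_rot: [3.138, 0.133, -0.0]
force: [-2.0, -5.8, -0.4]
width: 0.407
grip_force: 61.4
```

```bash
python3 -c "from h import *;show()"
```

```text
23.4667 stand xy -0.020610912484086624 0.07398504366128054 z 0.33131259997682977 head 0.08464391036048349 F stand -2.4459595544406847 -5.663744336337586 -0.41487075902333026 [-1.83  0.73 -0.05]
```

Call:
apply_moves(plan=[{"tx":0.0,"ty":-0.0005,"tz":0.0,"ax":0.0,"ay":0.0,"az":0.0,"hand":1.0},{"tx":0.0,"ty":-0.001,"tz":0.0,"ax":0.0,"ay":0.0,"az":0.0,"hand":1.0},{"tx":0.0,"ty":-0.001,"tz":0.0,"ax":0.0,"ay":0.0,"az":0.0,"hand":1.0},{"tx":0.0,"ty":-0.001,"tz":0.0,"ax":0.0,"ay":0.0,"az":0.0,"hand":1.0}])

```text
time: 23.8
tcp_pos: [0.5567, 0.21, 0.3313]
ee_rot: [3.138, 0.133, 0.0]
force: [-2.1, -5.8, -0.9]
width: 0.41
grip_force: 61.4
```

```bash
python3 -c "from h import *;show()"
```

```text
23.8 stand xy -0.020600956371956625 0.07499768015882986 z 0.3313251585178755 head 0.08466460482352513 F stand -2.6103493904812187 -5.623310664431187 -0.8906097551056035 [-1.75  0.63  0.11]
```

Call:
apply_moves(plan=[{"tx":0.0,"ty":-0.0005,"tz":0.0,"ax":0.0,"ay":0.0,"az":0.0,"hand":1.0},{"tx":0.0,"ty":-0.001,"tz":0.0,"ax":0.0,"ay":0.0,"az":0.0,"hand":1.0},{"tx":0.0,"ty":-0.001,"tz":0.0,"ax":0.0,"ay":0.0,"az":0.0,"hand":1.0},{"tx":0.0,"ty":-0.001,"tz":0.0,"ax":0.0,"ay":0.0,"az":0.0,"hand":1.0}])

```text
time: 24.13
tcp_pos: [0.5567, 0.2109, 0.3313]
ee_rot: [3.138, 0.133, 0.0]
force: [-2.2, -7.4, -0.4]
width: 0.41
grip_force: 61.5
```

```bash
python3 -c "from h import *;show()"
```

```text
24.1333 stand xy -0.020573276559006946 0.07587780289719427 z 0.33133553737308297 head 0.08459764766033151 F stand -2.822404811676163 -7.156607134268503 -0.3727069210431501 [-1.96  0.68  0.05]
```

Call:
apply_moves(plan=[{"tx":0.0,"ty":-0.0005,"tz":0.0,"ax":0.0,"ay":0.0,"az":0.0,"hand":1.0},{"tx":0.0,"ty":-0.001,"tz":0.0,"ax":0.0,"ay":0.0,"az":0.0,"hand":1.0},{"tx":0.0,"ty":-0.001,"tz":0.0,"ax":0.0,"ay":0.0,"az":0.0,"hand":1.0},{"tx":0.0,"ty":-0.001,"tz":0.0,"ax":0.0,"ay":0.0,"az":0.0,"hand":1.0}])

```text
time: 24.47
tcp_pos: [0.5566, 0.2118, 0.3314]
ee_rot: [3.138, 0.133, 0.0]
force: [-2.3, -7.7, 0.6]
width: 0.404
grip_force: 61.5
```

```bash
python3 -c "from h import *;show()"
```

```text
24.4667 stand xy -0.020551077952858685 0.07676230540234402 z 0.3313535039605403 head 0.08444631022783682 F stand -2.976190350689 -7.465526206618118 0.6137325382615444 [-2.23  0.66  0.05]
```

Call:
apply_moves(plan=[{"tx":0.0,"ty":-0.0005,"tz":0.0,"ax":0.0,"ay":0.0,"az":0.0,"hand":1.0},{"tx":0.0,"ty":-0.001,"tz":0.0,"ax":0.0,"ay":0.0,"az":0.0,"hand":1.0},{"tx":0.0,"ty":-0.001,"tz":0.0,"ax":0.0,"ay":0.0,"az":0.0,"hand":1.0},{"tx":0.0,"ty":-0.001,"tz":0.0,"ax":0.0,"ay":0.0,"az":0.0,"hand":1.0}])

```text
time: 24.8
tcp_pos: [0.5566, 0.2126, 0.3313]
ee_rot: [3.137, 0.132, -0.0]
force: [-3.1, -8.4, 0.2]
width: 0.411
grip_force: 61.6
```

```bash
python3 -c "from h import *;show()"
```

```text
24.8 stand xy -0.020521819167009153 0.07760457837173378 z 0.3313133729104406 head 0.08431290128250421 F stand -3.74727926556983 -8.062881542909576 0.17818512349066856 [-2.51  0.67  0.07]
```

Call:
apply_moves(plan=[{"tx":0.0,"ty":-0.0005,"tz":0.0,"ax":0.0,"ay":0.0,"az":0.0,"hand":1.0},{"tx":0.0,"ty":-0.001,"tz":0.0,"ax":0.0,"ay":0.0,"az":0.0,"hand":1.0},{"tx":0.0,"ty":-0.001,"tz":0.0,"ax":0.0,"ay":0.0,"az":0.0,"hand":1.0},{"tx":0.0,"ty":-0.001,"tz":0.0,"ax":0.0,"ay":0.0,"az":0.0,"hand":1.0}])

```text
time: 25.13
tcp_pos: [0.5565, 0.2134, 0.3313]
ee_rot: [3.137, 0.132, -0.0]
force: [-1.5, -9.5, 0.6]
width: 0.409
grip_force: 61.7
```

```bash
python3 -c "from h import *;show()"
```

```text
25.1333 stand xy -0.02050476920927531 0.07844453009888568 z 0.3313162583001344 head 0.08421002188165265 F stand -2.3000943846826947 -9.293856970963114 0.6486680204516868 [-2.78  0.66  0.04]
```

The slope and the small dip near y=0.0745 suggest the catch may have snapped there, with the buffer now around 7 mm in. Easing back 4 mm will test whether the catch holds.

Call:
apply_moves(plan=[{"tx":0.0,"ty":0.001,"tz":0.0,"ax":0.0,"ay":0.0,"az":0.0,"hand":1.0},{"tx":0.0,"ty":0.002,"tz":0.0,"ax":0.0,"ay":0.0,"az":0.0,"hand":1.0},{"tx":0.0,"ty":0.003,"tz":0.0,"ax":0.0,"ay":0.0,"az":0.0,"hand":1.0},{"tx":0.0,"ty":0.004,"tz":0.0,"ax":0.0,"ay":0.0,"az":0.0,"hand":1.0},{"tx":0.0,"ty":0.004,"tz":0.0,"ax":0.0,"ay":0.0,"az":0.0,"hand":1.0},{"tx":0.0,"ty":0.004,"tz":0.0,"ax":0.0,"ay":0.0,"az":0.0,"hand":1.0}])

```text
time: 25.63
tcp_pos: [0.5567, 0.21, 0.3313]
ee_rot: [3.138, 0.133, -0.0]
force: [-2.1, -5.8, -0.5]
width: 0.407
grip_force: 61.4
```

```bash
python3 - <<'E'
from h import *
show()
d=snap('scene','s3.png'); s=env.get_state();show()
p=np.array(s['tcp_pos'])-[0,0,.232]; u,v=map(int,proj(d,p));print(u,v)
cv2.imwrite('pics/s3c.png',cv2.resize(d['color'][v-40:v+35,u-40:u+60,::-1],(800,600),interpolation=2))
E
```

```text
25.6333 stand xy -0.02060475793126555 0.07498001263275421 z 0.3313161360667717 head 0.08468997219006423 F stand -2.5440987240387605 -5.560564023728242 -0.5473632419852916 [-1.8   0.67  0.1 ]
25.6833 stand xy -0.02061517828654606 0.07501436672615625 z 0.3313082853184156 head 0.08473409030775347 F stand -2.18103083376825 -6.164100407672505 -0.41501172697851546 [-1.65  0.64  0.02]
262 181
```

View pics/s3c.png

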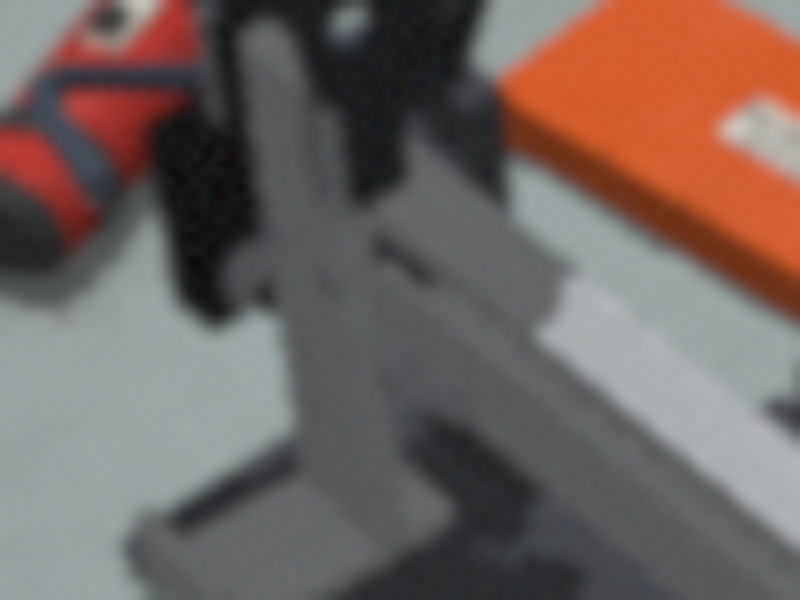

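The crop shows the plate in the rail and a lighter wedge-like patch at about (410,380), just behind the plate on the skirt. That could be the catch, but the crop doesn't settle it. Easing back 2 mm further as a decisive test.

Call:
apply_moves(plan=[{"tx":0.0,"ty":0.001,"tz":0.0,"ax":0.0,"ay":0.0,"az":0.0,"hand":1.0},{"tx":0.0,"ty":0.0015,"tz":0.0,"ax":0.0,"ay":0.0,"az":0.0,"hand":1.0},{"tx":0.0,"ty":0.0015,"tz":0.0,"ax":0.0,"ay":0.0,"az":0.0,"hand":1.0},{"tx":0.0,"ty":0.0015,"tz":0.0,"ax":0.0,"ay":0.0,"az":0.0,"hand":1.0}])

```text
time: 26.02
tcp_pos: [0.5567, 0.2093, 0.3313]
ee_rot: [-3.138, -0.134, 0.0]
force: [-1.9, -0.2, -2.7]
width: 0.408
grip_force: 61.2
```

```bash
python3 -c "from h import *;show()"
```

```text
26.0167 stand xy -0.020751491331032792 0.0742689992805214 z 0.33133023034120196 head 0.08542100229455116 F stand -1.9250523497102763 -0.009095467761305293 -2.6825934524975126 [-0.35  0.66  0.09]
```

Caught: the force fell from -5.6 N to 0 as the catch took the buffer load. Opening slightly and lifting straight off.

Call:
apply_moves(plan=[{"tx":0.0,"ty":0.0,"tz":0.0,"ax":0.0,"ay":0.0,"az":0.0,"hand":0.05},{"tx":0.0,"ty":0.0,"tz":0.0,"ax":0.0,"ay":0.0,"az":0.0,"hand":0.0},{"tx":0.0,"ty":0.0,"tz":0.0,"ax":0.0,"ay":0.0,"az":0.0,"hand":-0.1},{"tx":0.0,"ty":0.0,"tz":0.0,"ax":0.0,"ay":0.0,"az":0.0,"hand":-0.2},{"tx":0.0,"ty":0.0,"tz":0.0,"ax":0.0,"ay":0.0,"az":0.0,"hand":-0.25},{"tx":0.0,"ty":0.0,"tz":0.0,"ax":0.0,"ay":0.0,"az":0.0,"hand":-0.25},{"tx":0.0,"ty":0.0,"tz":0.0,"ax":0.0,"ay":0.0,"az":0.0,"hand":-0.25}])

```text
time: 26.6
tcp_pos: [0.5567, 0.2091, 0.3314]
ee_rot: [-3.139, -0.134, -0.0]
force: [0.6, 0.1, 0.5]
width: 0.627
grip_force: 0.0
```

Call:
apply_moves(plan=[{"tx":0.0,"ty":0.0,"tz":-0.005,"ax":0.0,"ay":0.0,"az":0.0,"hand":-0.25},{"tx":0.0,"ty":0.0,"tz":-0.015,"ax":0.0,"ay":0.0,"az":0.0,"hand":-0.25},{"tx":0.0,"ty":0.0,"tz":-0.03,"ax":0.0,"ay":0.0,"az":0.0,"hand":-0.25},{"tx":0.0,"ty":0.0,"tz":-0.055,"ax":0.0,"ay":0.0,"az":0.0,"hand":-0.25},{"tx":0.0,"ty":0.0,"tz":-0.085,"ax":0.0,"ay":0.0,"az":0.0,"hand":-0.25},{"tx":0.0,"ty":0.0,"tz":-0.12,"ax":0.0,"ay":0.0,"az":0.0,"hand":-0.25},{"tx":0.0,"ty":0.0,"tz":-0.12,"ax":0.0,"ay":0.0,"az":0.0,"hand":-0.25},{"tx":0.0,"ty":0.0,"tz":-0.12,"ax":0.0,"ay":0.0,"az":0.0,"hand":-0.25},{"tx":0.0,"ty":0.0,"tz":-0.12,"ax":0.0,"ay":0.0,"az":0.0,"hand":-0.25}])

```text
time: 27.35
tcp_pos: [0.5565, 0.2089, 0.4516]
ee_rot: [3.139, 0.134, 0.0]
force: [0.8, 0.9, -1.0]
width: 0.625
grip_force: 0.0
```

```bash
python3 - <<'E'
from h import *
import pickle
show(); d=snap('scene','s4.png'); a=cv2.imread('pics/s3.png').astype(int); b=cv2.imread('pics/s4.png').astype(int)
# foot/lower plate region of the carrier (crop px 130-450 x 300-600 of s3c): unchanged if it stayed put
print('carrier region diff',np.abs(a-b)[180:214,240:280].mean(),'still scene noise',np.abs(a-b)[300:400,450:600].mean())
E
```

```text
27.35 stand xy -0.02092573178587505 0.07397775888091827 z 0.45157925262230136 head 0.08511271657002907 F stand 0.8853889014000716 0.8226171988027166 -1.0490269618467154 [-0.04  0.01 -0.  ]
carrier region diff 2.2377450980392157 still scene noise 1.9748
```

The carrier stayed where it was: the picture difference in its region is at noise level, and the wrist force is zero. Handing in.

```bash
python3 -c "from h import *;print(env.finish_job())"
```

```text
the job is handed in; nothing more can be done
None
```

The job is handed in (no verdict was returned): the carrier hangs in the rail between buffer and catch, which held when I eased the carrier back, and the gripper is open and clear, 27 s in.

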